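# Fetch the milk pot from behind the canister and set it to warm

### The arm

A 6-joint arm with a two-finger parallel gripper is mounted at the origin on the work surface. World frame = base frame: x ahead of the robot, y to its left, z up, the work surface at z = 0. Lengths are in m, angles in degrees, forces in N, time in s.
With the tool pointing down it reaches from about 0.375 to 0.9 m from the base axis. Payload 3.1 kg.
Tool frame: the origin (TCP) lies on the centre line of the jaws, within the pads' length; the fingertips stand 8 mm ahead of it and the grasp point (between the pads) lies 11 mm behind it; y points along the fingers, x is the direction in which the jaws open and shut, and the axes are right-handed (so a half turn about y gives the same grasp; the last joint's range is limited). The gripper opens to 87 mm and grips with 3 to 60 N. Pads are 19 mm wide; open, the fingers measure 117 mm over their backs; the gripper's body (75 mm by 190 mm) begins 51 mm behind the grasp point.
Start: joints at [-82.191, 30.224, 82.088, -0, 67.689, -10.227], TCP at [0.194, -0.594, 0.231] pointing down, gripper open.
Joint ranges: [-176.69, 176.69], [-43.24, 126.21], [12.49, 139.97], [-82, 262], [0, 151.66], [-163.58, 163.58]. Speed limits (degrees/s): [159.86, 159.86, 180, 180, 180, 180].

### API

Orientations are given as a 3x3 rotation matrix whose columns are the frame's x, y, z axes.
In Python, from rig import read_state, imaging, job, spotter gives the robot as it stands.
- The arm moves only by the tool apply_moves, never from a script. Its argument "steps" is a list of rows, each an object of numbers: "x", "y", "z": the shift along the world's x, y, z in mm; "spin": the turn about the world's z in rad. In form: [{"x": .., "y": .., "z": .., "spin": ..}, ...]. A call has 1 to 12 rows; each row shifts and turns the pose as measured when the row begins; what a row does not reach is not made up. A row lasts 1/10 s, in which the tool goes at most 50 mm and 8.59 degrees, less where a joint would pass 70% of its speed; a pose out of reach is approached as far as the arm can. A call is refused whole if a number of a shift passes 50 or a number of a turn 0.15, either way. A call with a gripper value outside its range is refused whole. "grip" is the finger opening in mm, from 0 to 87, set as the call begins (left out, the last holds). The fingers move at their own pace and stop on an object; the grip force is fixed at half the most. Time passes only in rows, so rows that do not move let the fingers close. It gives the time, the measured TCP pose, the force and the opening at its end, in the units of the state.
- read_state(): the state, without advancing time (a new reading comes with each control period).
- imaging.capture(name): name is "scene" or "side" or "wrist"; returns the picture (480x640x3 uint8, red, green, blue); there is no depth.
- imaging.camera_params(name): a dict with "fov_y" (degrees; the focal length in pixels is half the picture's height over the tangent of half this angle, whatever the lens; pixels are square), "cx", "cy" (the principal point, pixels), "dist" ([k1, k2, p1, p2, k3] as OpenCV has them; the pictures are not rectified), "R" (3x3) and "t" (3): a world point X has camera coordinates R X + t. Camera axes: x right, y down, z forward; pixel columns grow to the right and rows downward; lengths in m; the calibration is good to about 2 mm. A picture is of the moment at which its call begins: read the wrist's pose just before it. camera_params takes no time and is no camera call; for the wrist camera it gives the pose at the moment of the call.
- job.hand_in(): hands the job in, once; it reports no verdict.
Trained networks look in the newest picture that a camera, given by its name, has taken for a name from the list of things; names that differ only in an ending like _2 or _b are one class to them, and where a whole thing is asked for, a point or a joint stands for the part that bears it (a point fixed in the world has none). Each returns a list of dicts, best first, with "score" (0 to 1); they miss things now and then, are a little off and sometimes report something else, mostly with a low value. They report only what shows in the picture. A call takes as long as a camera call. They do not tell look-alikes from the thing itself.
- spotter.cut_out(name, camera): "mask" (480x640 bool, what is visible of it) and "rect" ([left, top, width, height] in pixels, round what is visible of it).
The state is a dict: "time_s": time; "joint_positions": joint angles; "qvel": joint speeds; "tau": joint torques, N m; "position": TCP position; "tcp_rot": TCP orientation; "force": force on the tool from outside, world axes, zero at the start; "moment": the same for the moment, N m; "opening": opening from 0.0 (shut) to 1.0 (fully open).
Only numpy, scipy, OpenCV 4.12 (cv2) and the standard library are available. Lean on these libraries where they do the work, as an engineer would, in place of code of your own. Each camera call takes 0.05 s, during which the arm holds its last target.

### The job

Set the milk pot to warm: lift the round canister or square tin that stands in front of it in the wooden caddy out of the way, take the pot from behind it by its handle, set it down gently and upright in the middle of the hotplate, and turn the hotplate's dial to the third click from off. Put the front item back upright where it stood, without dropping anything, and leave everything else where it is.

Things in the scene. Friction and masses are not known exactly. Their poses are not given: they have to be found in the camera images.
- caddy: fixed wooden two-lane caddy, 250 deep (its x, +x is its back) by 276 wide (its y), origin at the centre of its underside. Floor 12 thick; side walls and middle divider 10 thick, tops 42 above the worktop; back wall 50 high beyond x = +125; no front wall. Caddy and hotplate may change sides of the table
- lane_left (a point): centre of the front place of the caddy's +y lane, on its floor, 12 above the worktop; axes as the caddy's. A lane is 123 wide inside and holds one front item (canister or tin) near here and one rear item (milk pot or crock) about 138 farther to the caddy's +x, in any combination
- lane_right (a point): the same for the caddy's -y lane
- hotplate: fixed white electric hotplate, 300 (x) by 250 (y) by 62 high, origin at the centre of its underside; round dark cooking plate at its +x end, dial on the grey strip at its -x end
- plate_top (a point): centre of the hotplate's cooking plate, on its upper face, 70 above the worktop; plate diameter 170
- dial_axis (a point): point on the dial's upright axis, 92 above the worktop, 30 above the hotplate's top; axes as the hotplate's. The dial is a black disc, diameter 48, up to 10 above the hotplate's top, with an upright grip bar 46 long, 14 thick, from 10 to 44 above that top; a white stripe marks the bar's pointer end
- dial (a joint): dial angle in rad: 0 = off (at the stop, pointer along the hotplate's +y, to the long black mark), growing clockwise seen from above, a click every 0.5 rad to 3.0 (round dots); third click = 1.5, pointer nearly along the hotplate's +x. It snaps into the nearest click when let go; passing a click takes under 0.2 N m. Starts at off, click 1 or click 2
- canister_center (a point): centre (half-way up) of the round white canister: body diameter 100 (lid 103), lid top 148 above its underside, on it an upright wooden knob of diameter 30 from 148 to 186; origin 93 above its underside; about 0.45 kg
- tin_center (a point): centre (half-way up) of the square white tin: 96 by 96 (lid 99 by 99), lid top 148 above its underside, with the same wooden knob from 148 to 186; origin 93 above its underside, x and y along its sides; about 0.45 kg
- pot_center (a point): centre of the steel lidded milk pot, on its axis 45 above its underside: body diameter 96, height 90, closed domed lid without knob; black strap handle on its -x side; about 0.22 kg
- pot_handle (a point): point to grip on the milk pot's handle, 73 from the pot's axis towards the pot's -x, 62 above its underside; axes as the pot's. Upright flat strap 14 thick (pot's y), 10 deep (x), from 14 to 88 above the underside, on two arms 20 and 74 above the underside. In the caddy it points to the front, ending about 10 short of the front item
- crock_center (a point): centre (half-way up) of the white lidded crock without handle, diameter 100, height 86; stands behind the other front item; leave alone
- bowl: bystander: white mixing bowl, rim diameter 170, height 78; origin at the centre of its underside
- eggbox: bystander: cardboard egg box 156 (x) by 111 (y) by 65 high; origin at the centre of its underside
- saltpig: bystander: terracotta salt jar, diameter 68, height 66; origin at the centre of its underside
- whisk: bystander: lying whisk 215 long along its x (-110 to +106), 50 wide, 28 high; origin under its middle
- butterdish: bystander: lidded butter dish 135 (x) by 85 (y) by 66 high; origin at the centre of its underside
- utensils: bystander: white crock of diameter 110 with cooking spoons and a whisk standing in it, 300 high in all; origin at the centre of its underside
- measure: bystander: steel measuring cup, diameter 90, height 85, handle to 80 from its axis along +y; origin at the centre of its underside
Things that resemble listed ones, but are neither listed nor needed, are in the scene too. What is shaped like the part that bears pot_center but blue or pink is not meant.

How it is judged:
By the outcome, as a careful person would: the job done as asked, in the order asked, and still so for the second after the job is handed in, with the robot touching nothing.
It also fails if it takes over 72 s, if anything falls off the work surface, if the arm or the gripper's body presses on something with over 40 N, if the wrist force passes 120 N, or if a joint passes its speed limit or range.

## Working session

There is one attempt and no reset: what is moved stays moved. The work goes in short steps, Python scripts to look and compute and a tool call to move; the robot and the scene stay as the last step left them, time stands still between calls to the robot, and variables do not carry over. Pictures are saved under pics/ and viewed, and the job is handed in when it is done.

Besides the shell and the picture viewer there is one more tool, called after "Emit:" as name(argument=value, ...), one argument or row to a line, values as JSON. apply_moves: Moves the arm, as the interface text tells. Its arguments: {"type":"object","properties":{"steps":{"type":"array"},"grip":{"type":"number"}},"required":["steps"]}

```bash
ls; mkdir -p pics; python3 - <<'E'
from rig import read_state, imaging, job, spotter
import cv2
s=read_state();print(s)
for n in("scene","side","wrist"):
    im=imaging.capture(n);cv2.imwrite(f"pics/a_{n}.png",im[:,:,::-1])
    print(n,imaging.camera_params(n))
E
```

```text
pics
{'time_s': 0.0, 'joint_positions': array([-8.21918074e+01,  3.02803678e+01,  8.21555199e+01, -1.96745654e-04,
        6.76884400e+01, -1.02261861e+01]), 'qvel': array([ 0.04550127, -0.00327301,  0.13333828, -0.06033368,  0.0370677 ,
       -0.00606006]), 'tau': array([-2.86182032e-03, -4.40048003e+01, -1.76588827e+01,  6.34000800e-02,
        5.84216136e-02, -1.52176181e-04]), 'position': array([ 0.1934335 , -0.59357173,  0.22956139]), 'tcp_rot': array([[ 3.09588518e-01, -2.97947651e-04,  9.50870580e-01],
       [-9.50868228e-01,  2.14937709e-03,  3.09588425e-01],
       [-2.13602059e-03, -9.99997646e-01,  3.82113513e-04]]), 'force': array([ 0.91354055, -0.40076687,  0.72816553]), 'moment': array([-0.00682522, -0.00712734,  0.0110002 ]), 'opening': 0.9973223200280312}
scene {'fov_y': 51.490354454281274, 'cx': 321.91225715338237, 'cy': 234.66933928170863, 'dist': array([-0.13722178,  0.        ,  0.        ,  0.        ,  0.        ]), 'R': array([[ 0.62178809,  0.78307514,  0.01314904],
       [ 0.5096019 , -0.39177813, -0.76603903],
       [-0.59471462,  0.48301472, -0.64265955]]), 't': array([-0.30087229, -0.19175115,  1.63200126])}
side {'fov_y': 46.30760410284, 'cx': 314.9261420838498, 'cy': 240.81006390926146, 'dist': array([0.04834044, 0.        , 0.        , 0.        , 0.        ]), 'R': array([[-0.87485045, -0.48378579, -0.02424888],
       [-0.2243856 ,  0.44911454, -0.86483943],
       [ 0.42928755, -0.75116406, -0.50146261]]), 't': array([0.42807854, 0.18275384, 1.50760476])}
wrist {'fov_y': 69.26895149080345, 'cx': 318.08838228035864, 'cy': 235.01503499873502, 'dist': array([-0.01755811,  0.        ,  0.        ,  0.        ,  0.        ]), 'R': array([[ 0.31013193, -0.95069149, -0.00196854],
       [-0.92058584, -0.30082664,  0.24904828],
       [-0.23736027, -0.07542562, -0.96848907]]), 't': array([-0.6237187 , -0.03106292,  0.38957993])}
```

View pics/a_scene.png

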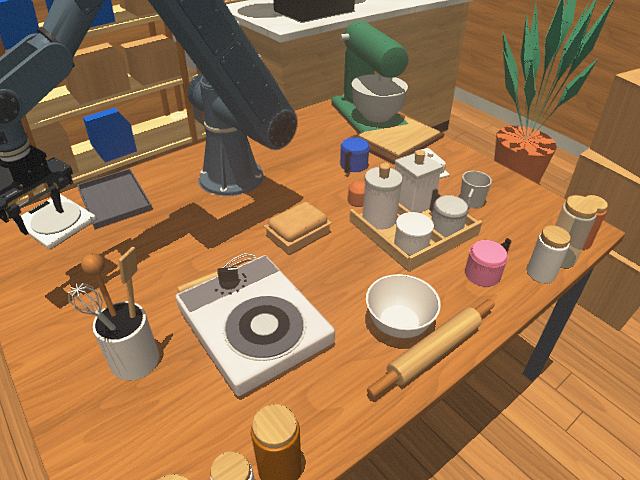

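View pics/a_side.png

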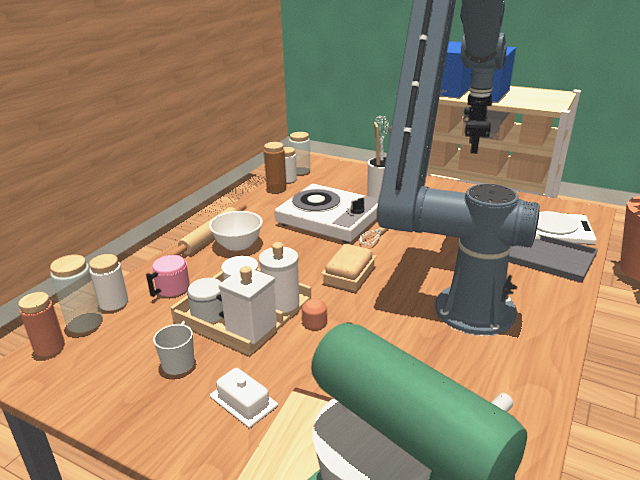

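View pics/a_wrist.png

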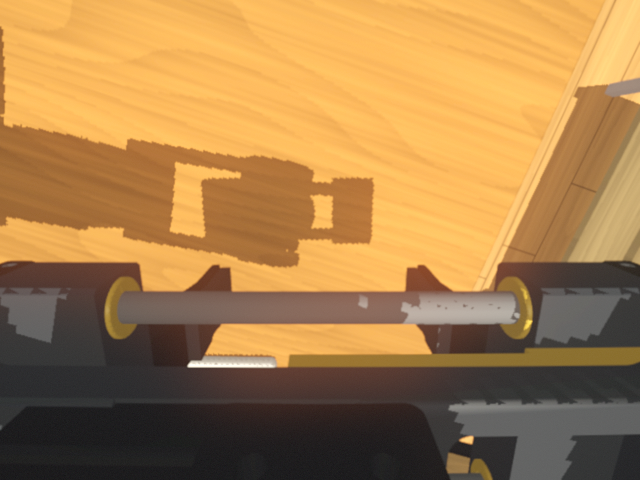

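```bash
cat > h.py <<'E'
import numpy as np, cv2
from rig import read_state, imaging, job, spotter
def K(p):
    f=240/np.tan(np.radians(p["fov_y"]/2)); return np.array([[f,0,p["cx"]],[0,f,p["cy"]],[0,0,1.]])
def proj(p,X):
    X=np.atleast_2d(np.asarray(X,float)); r,_=cv2.Rodrigues(np.array(p["R"]))
    return cv2.projectPoints(X,r,np.array(p["t"],float),K(p),np.array(p["dist"]))[0][:,0]
def back(p,uv,z):
    uv=np.atleast_2d(np.asarray(uv,float))
    n=cv2.undistortPoints(uv[:,None],K(p),np.array(p["dist"]))[:,0]
    R=np.array(p["R"]);C=-R.T@np.array(p["t"])
    d=np.c_[n,np.ones(len(n))]@R
    return C+d*((z-C[2])/d[:,2])[:,None]
E
python3 - <<'E'
from h import *
names=["caddy","hotplate","dial","canister_center","tin_center","pot_center","crock_center","bowl","eggbox","saltpig","utensils","measure","butterdish","whisk"]
import pickle
M={}
for c in("scene","side"):
    im=imaging.capture(c)
    p=imaging.camera_params(c)
    for n in names:
        L=spotter.cut_out(n,c)
        M[c,n]=L
        print(c,n,[(round(float(d["score"]),2),list(map(int,d["rect"]))) for d in L[:3]])
    a,b=((330,130,200,150) if c=="scene" else (140,220,200,150))
    cv2.imwrite(f"pics/z1_{c}.png",cv2.resize(im[b:b+150,a:a+200,::-1],None,fx=4,fy=4,interpolation=cv2.INTER_CUBIC))
    a,b=((170,240,180,160) if c=="scene" else (260,170,140,90))
    z=cv2.resize(im[b:b+150,a:a+200,::-1],None,fx=4,fy=4,interpolation=cv2.INTER_CUBIC)
    cv2.imwrite(f"pics/z2_{c}.png",z)
pickle.dump(M,open("M.pkl","wb"))
print(read_state()["time_s"])
E
```

```text
scene caddy [(0.6, [349, 203, 135, 66]), (0.53, [392, 209, 40, 48])]
scene hotplate []
scene dial [(0.91, [215, 265, 23, 24])]
scene canister_center [(0.74, [358, 163, 43, 65])]
scene tin_center [(0.83, [395, 150, 45, 61])]
scene pot_center [(0.9, [342, 137, 27, 38]), (0.66, [466, 238, 43, 48]), (0.59, [428, 192, 41, 45])]
scene crock_center [(0.6, [351, 207, 130, 65]), (0.55, [393, 209, 39, 44])]
scene bowl [(0.89, [363, 275, 78, 63]), (0.72, [69, 247, 88, 134]), (0.63, [264, 202, 65, 49])]
scene eggbox [(0.58, [266, 199, 64, 54])]
scene saltpig [(0.91, [345, 183, 19, 24])]
scene utensils [(0.66, [263, 198, 66, 55]), (0.59, [69, 248, 89, 134])]
scene measure [(0.76, [461, 169, 29, 41])]
scene butterdish [(0.64, [422, 147, 24, 29])]
scene whisk [(0.79, [176, 255, 75, 35])]Traceback (most recent call last):
  File "<stdin>", line 12, in <module>
ValueError: too many values to unpack (expected 2)
```

```bash
ls pics
```

```text
a_scene.png
a_side.png
a_wrist.png
```

```bash
python3 - <<'E'
from h import *
names=["caddy","hotplate","dial","canister_center","tin_center","pot_center","crock_center"]
import pickle
M={}
for c in("scene","side"):
    im=cv2.imread(f"pics/a_{c}.png")
    if c=="side":
        imaging.capture(c)
        for n in names:
            L=spotter.cut_out(n,c)
            M[c,n]=L
            print(c,n,[(round(float(d["score"]),2),list(map(int,d["rect"]))) for d in L[:3]])
    a,b=((330,130) if c=="scene" else (140,220))
    cv2.imwrite(f"pics/z1_{c}.png",cv2.resize(im[b:b+150,a:a+200],None,fx=4,fy=4,interpolation=cv2.INTER_CUBIC))
    a,b=((165,250) if c=="scene" else (240,130))
    cv2.imwrite(f"pics/z2_{c}.png",cv2.resize(im[b:b+150,a:a+200],None,fx=4,fy=4,interpolation=cv2.INTER_CUBIC))
pickle.dump(M,open("M.pkl","wb"))
print(read_state()["time_s"])
E
```

```text
side caddy [(0.94, [172, 274, 134, 80]), (0.61, [271, 185, 106, 56])]
side hotplate [(0.8, [273, 184, 102, 56]), (0.7, [219, 254, 33, 22])]
side dial [(0.64, [348, 194, 14, 20]), (0.5, [275, 186, 102, 55]), (0.18, [208, 211, 55, 39])]
side canister_center [(0.78, [259, 243, 41, 68]), (0.72, [273, 186, 105, 56])]
side tin_center [(0.6, [219, 264, 56, 77])]
side pot_center [(0.75, [186, 278, 38, 44]), (0.71, [145, 254, 43, 43])]
side crock_center [(0.65, [219, 256, 37, 20]), (0.27, [274, 185, 104, 56])]
1.3
```

View pics/z1_scene.png

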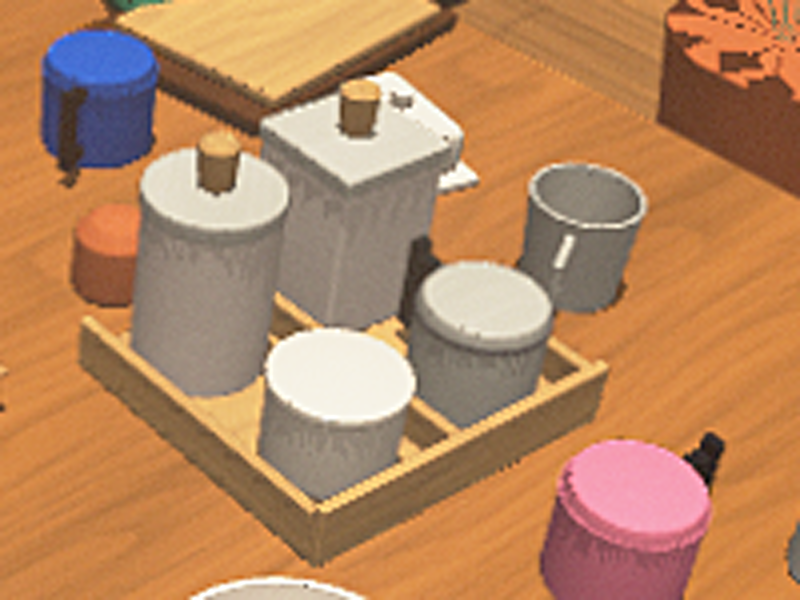

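View pics/z1_side.png

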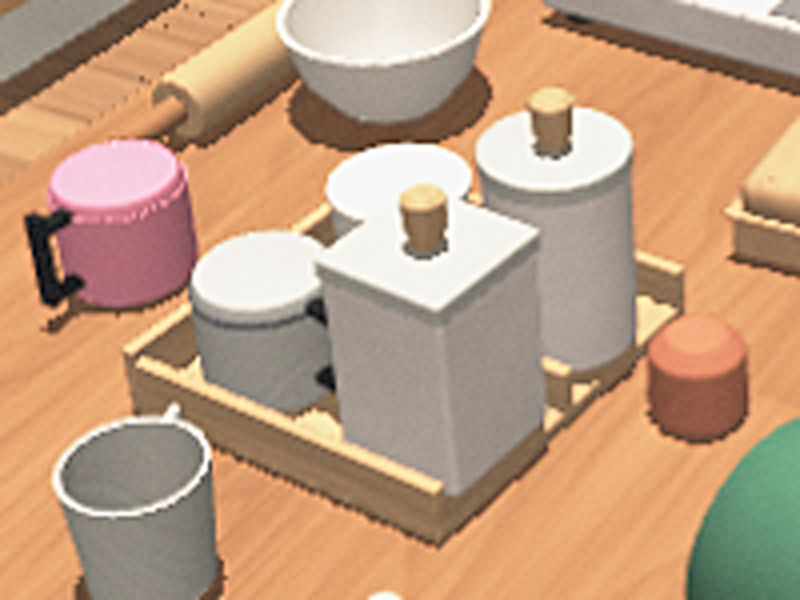

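View pics/z2_scene.png

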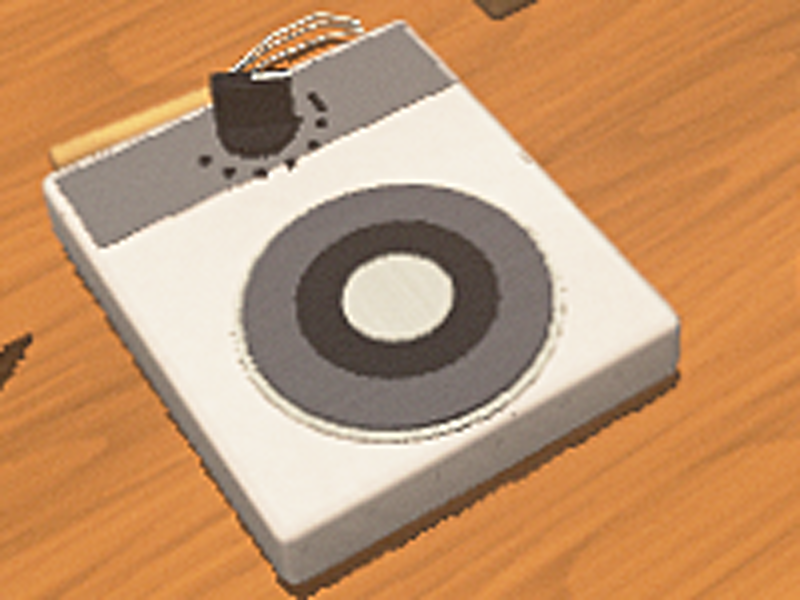

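View pics/z2_side.png

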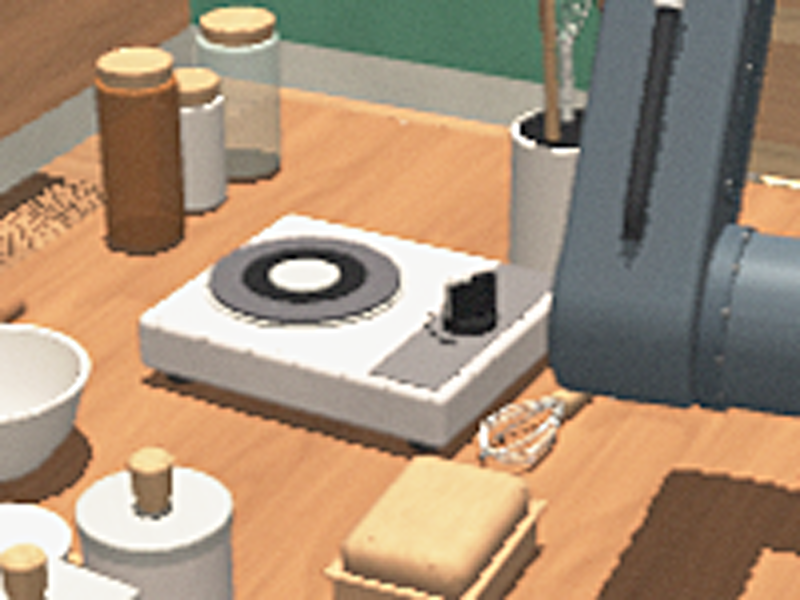

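```bash
cat > m1.py <<'E'
from h import *
off={"z1_scene":("scene",330,130),"z1_side":("side",140,220),"z2_scene":("scene",165,250),"z2_side":("side",240,130)}
P={c:imaging.camera_params(c) for c in("scene","side")}
def b(k,x,y,z):
    c,a,o=off[k]; return back(P[c],[(x+.5)/4-.5+a,(y+.5)/4-.5+o],z/1000)[0]*1000
if __name__=="__main__":
  np.set_printoptions(precision=1,suppress=True)
  for l,a in [("cad back-l",("z1_scene",318,515,50)),("cad back-l bot",("z1_scene",318,562,0)),("cad back-r",("z1_scene",605,366,50)),("cad front-l",("z1_scene",85,320,42)),
   ("s back-r",("z1_side",127,355,50)),("s front-r",("z1_side",440,488,42)),("s front-r bot",("z1_side",438,545,0)),("s front-l",("z1_side",683,265,42)),
   ("tinknob",("z1_scene",360,88,198)),("tinknob s",("z1_side",424,192,198)),
   ("tin lid cor front-scene",("z1_scene",348,188,160)),("tin lid left",("z1_scene",262,128,160)),("tin lid right",("z1_scene",463,140,160)),
   ("tin s left",("z1_side",318,265,160)),("tin s near",("z1_side",440,313,160)),("tin s right",("z1_side",541,238,160)),
   ("can knob",("z1_scene",220,140,198)),("can knob s",("z1_side",552,95,198)),
   ("pot lid",("z1_scene",482,298,97)),("pot lid s",("z1_side",262,275,97)),
   ("hp L",("z2_scene",48,180,62)),("hp B",("z2_scene",287,548,62)),("hp R",("z2_scene",680,325,62)),("hp T",("z2_scene",402,20,62)),
   ("plate",("z2_scene",398,298,70)),("plate big",("z2_scene",398,307,70)),("plate s",("z2_side",305,274,70)),
   ("dial base",("z2_scene",258,128,72)),("dialbar",("z2_scene",250,76,106)),("dial bar s",("z2_side",470,280,106)),
   ]:
    print(l,b(*a))
E
python3 m1.py
```

```text
cad back-l [672.7 133.4  50. ]
cad back-l bot [670.6 144.8   0. ]
cad back-r [690.7 408.9  50. ]
cad front-l [418.9 157.4  42. ]
s back-r [681.1 419.5  50. ]
s front-r [430.7 427.9  42. ]
s front-r bot [433.  432.6   0. ]
s front-l [415.2 157.8  42. ]
tinknob [483.4 347.7 198. ]
tinknob s [476.9 355.7 198. ]
tin lid cor front-scene [529.5 292.9 160. ]
tin lid left [438.3 300.7 160. ]
tin lid right [536.3 406.4 160. ]
tin s left [524.3 403.9 160. ]
tin s near [430.7 411.1 160. ]
tin s right [420.1 318.9 160. ]
can knob [473.8 219.6 198. ]
can knob s [469.7 223.7 198. ]
pot lid [620.4 344.1  97. ]
pot lid s [612.1 359.1  97. ]
hp L [ 438.4 -396.    62. ]
hp B [ 734.4 -413.4   62. ]
hp R [ 743.7 -172.4   62. ]
hp T [ 448.5 -155.5   62. ]
plate [ 641.1 -285.4   70. ]
plate big [ 646.4 -288.9   70. ]
plate s [ 640.7 -284.    70. ]
dial base [ 485.2 -280.5   72. ]
dialbar [ 477.1 -276.8  106. ]
dial bar s [ 475.4 -269.2  106. ]
```

```bash
python3 - <<'E'
from m1 import *
np.set_printoptions(precision=1,suppress=True)
def px(k,x,y):
    c,a,o=off[k]; return c,np.array([(x+.5)/4-.5+a,(y+.5)/4-.5+o])
def tri(A,B):
    r=[]
    for k,x,y in(A,B):
        c,uv=px(k,x,y);p=P[c];n=cv2.undistortPoints(uv[None,None],K(p),np.array(p["dist"]))[0,0]
        r.append((np.c_[p["R"],p["t"]],n))
    X=cv2.triangulatePoints(r[0][0],r[1][0],r[0][1][:,None],r[1][1][:,None])[:,0];return X[:3]/X[3]*1000
print("tin knob",tri(("z1_scene",360,86),("z1_side",424,191)))
print("tin corner",tri(("z1_scene",463,140),("z1_side",318,265)))
print("can knob",tri(("z1_scene",220,140),("z1_side",552,95)))
print("pot lid",tri(("z1_scene",482,298),("z1_side",262,275)))
print("cad corner",tri(("z1_scene",605,366),("z1_side",127,355)))
print("cad front-l",tri(("z1_scene",85,320),("z1_side",683,265)))
print("plate",tri(("z2_scene",398,298),("z2_side",305,274)))
for c in("scene","side"):
    R=np.array(P[c]["R"]);print(c,"C",-R.T@P[c]["t"]*1000)
p=imaging.camera_params("wrist");R=np.array(p["R"]);print("wrist C",-R.T@p["t"]*1000,"fwd",R[2])
print("utensil",back(P["scene"],[135,372],0)*1000,"bowl",back(P["scene"],[402,318],.03)*1000,"whisk",back(P["scene"],[[180,290],[240,262]],.01)*1000,"egg",back(P["scene"],[300,225],.05)*1000)
im=cv2.imread("pics/a_scene.png")[130:280,0:200]
cv2.imwrite("pics/z3.png",cv2.resize(im,None,fx=4,fy=4))
E
```

```text
tin knob [479.4 352.4 196.1]
tin corner [530.8 404.9 158.4]
can knob [471.6 221.5 196.3]
pot lid [616.8 352.1  91.2]
cad corner [687.  414.7  44.9]
cad front-l [416.7 157.7  41.1]
plate [ 641.  -285.1   69.5]
scene C [1255.4 -627.8  905.9]
side C [-231.7 1257.5  924.4]
wrist C [ 257.3 -573.2  384.5] fwd [-0.2 -0.1 -1. ]
utensil [[ 533.  -557.1    0. ]] bowl [[791.2  -8.9  30. ]] whisk [[ 378.8 -367.9   10. ]
 [ 382.6 -194.9   10. ]] egg [[394.5  -6.5  50. ]]
```

View pics/z3.png

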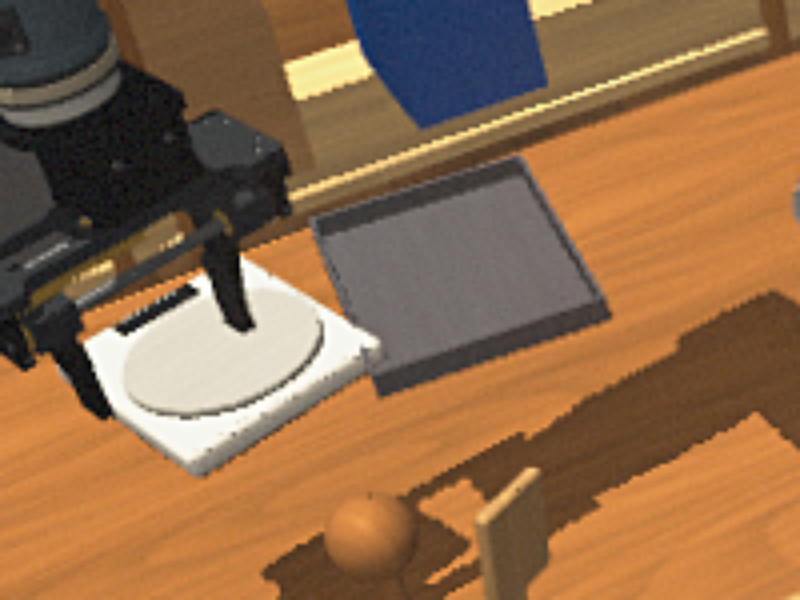

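Emit:
apply_moves(
  steps=[
    {"x": 10,"y": 15,"z": 14,"spin": -0.03},
    {"x": 20,"y": 33,"z": 14,"spin": -0.03},
    {"x": 20,"y": 33,"z": 14,"spin": -0.03},
    {"x": 20,"y": 33,"z": 14,"spin": -0.03},
    {"x": 20,"y": 33,"z": 14,"spin": -0.03},
    {"x": 20,"y": 33,"z": 14,"spin": -0.03},
    {"x": 20,"y": 33,"z": 14,"spin": -0.03},
    {"x": 20,"y": 33,"z": 14,"spin": -0.03},
    {"x": 20,"y": 33,"z": 14,"spin": -0.02},
    {"x": 20,"y": 33,"z": 14},
    {"x": 20,"y": 33,"z": 14},
    {"x": 20,"y": 33,"z": 14},
  ],
)

```text
invalid input at $.steps[9]: expected keys x, y, z, spin
```

Emit:
apply_moves(
  steps=[
    {"x": 5,"y": 42},
    {"x": 0,"y": 45},
    {"x": 0,"y": 45},
    {"x": 0,"y": 45},
    {"x": 0,"y": 45},
    {"x": 0,"y": 45},
    {"x": 0,"y": 45},
    {"x": 0,"y": 45},
    {"x": 0,"y": 45},
    {"x": 0,"y": 45},
    {"x": 0,"y": 40},
    {"x": 0,"y": 20},
  ],
)

```text
invalid input at $.steps[0]: expected keys x, y, z, spin
```

Emit:
apply_moves(
  steps=[
    {"x": 10,"y": 15,"z": 14,"spin": -0.03},
    {"x": 20,"y": 33,"z": 14,"spin": -0.03},
    {"x": 20,"y": 33,"z": 14,"spin": -0.03},
    {"x": 20,"y": 33,"z": 14,"spin": -0.03},
    {"x": 20,"y": 33,"z": 14,"spin": -0.03},
    {"x": 20,"y": 33,"z": 14,"spin": -0.03},
    {"x": 20,"y": 33,"z": 14,"spin": -0.03},
    {"x": 20,"y": 33,"z": 14,"spin": -0.03},
    {"x": 20,"y": 33,"z": 14,"spin": -0.02},
    {"x": 20,"y": 33,"z": 14,"spin": 0},
    {"x": 20,"y": 33,"z": 14,"spin": 0},
    {"x": 20,"y": 33,"z": 14,"spin": 0},
  ],
)

```text
time_s: 2.5
position: [0.4261, -0.2051, 0.4029]
tcp_rot: [[0.033, 0.002, 0.999], [-0.999, -0.001, 0.033], [0.001, -1.0, 0.002]]
force: [0.9, -0.0, 0.0]
opening: 1.004
```

```bash
python3 - <<'E'
from h import *
s=read_state();print(s["time_s"],s["position"],s["tcp_rot"][:,0],s["joint_positions"])
im=imaging.capture("wrist");cv2.imwrite("pics/b_wrist.png",im[:,:,::-1])
E
```

```text
2.5 [ 0.42613637 -0.20508412  0.40290952] [ 3.25421881e-02 -9.99470009e-01  8.40504832e-04] [-3.93086923e+01  8.01686196e+00  8.82358656e+01  5.31105531e-02
  8.36137783e+01  4.88205450e+01]
```

View pics/b_wrist.png

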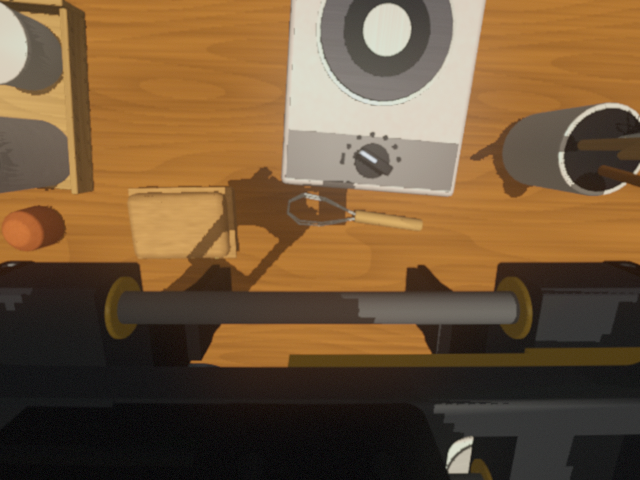

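```bash
python3 - <<'E'
from h import *
import pickle
p=imaging.camera_params("wrist");pickle.dump(p,open("pb.pkl","wb"))
im=cv2.imread("pics/b_wrist.png")[100:210,280:470]
cv2.imwrite("pics/z4.png",cv2.resize(im,None,fx=4,fy=4,interpolation=cv2.INTER_CUBIC))
for l,uv,z in[("tl",(290,0),62),("bl",(283,182),62),("br",(452,192),62),("plate",(387,29),70),("dialbase",(373,160),72)]:print(l,back(p,uv,z/1000)[0]*1000)
print(proj(p,[.641,-.285,.07]))
E
```

```text
tl [ 678.85175014 -154.65305205   62.        ]
bl [ 447.68184576 -149.27263875   62.        ]
br [ 442.86048283 -391.99675458   62.        ]
plate [ 647.60932882 -279.61123345   70.        ]
dialbase [ 483.45226652 -273.52686349   72.        ]
[[390.77710424  34.87079194]]
```

View pics/z4.png

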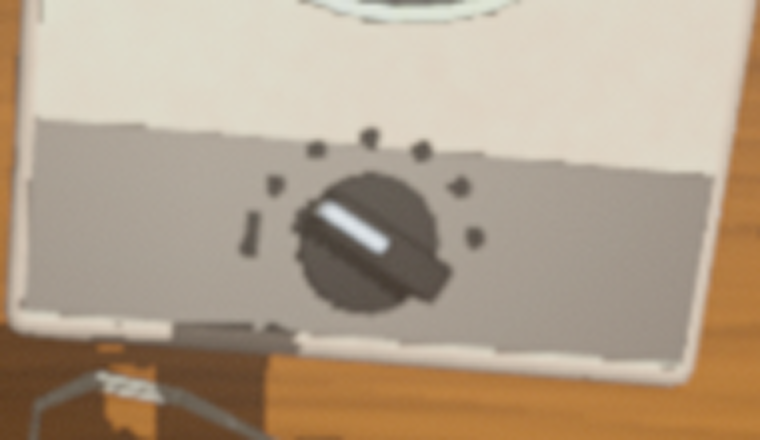

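Emit:
apply_moves(
  steps=[
    {"x": 0,"y": 30,"z": 0,"spin": 0},
    {"x": 0,"y": 45,"z": 0,"spin": 0},
    {"x": 0,"y": 45,"z": 0,"spin": 0},
    {"x": 0,"y": 45,"z": 0,"spin": 0},
    {"x": 0,"y": 45,"z": 0,"spin": 0},
    {"x": 0,"y": 45,"z": 0,"spin": 0},
    {"x": 0,"y": 45,"z": 0,"spin": 0},
    {"x": 0,"y": 45,"z": 0,"spin": 0},
    {"x": 0,"y": 45,"z": 0,"spin": 0},
    {"x": 0,"y": 45,"z": 0,"spin": 0},
    {"x": 0,"y": 45,"z": 0,"spin": 0},
    {"x": 0,"y": 30,"z": 0,"spin": 0},
  ],
)

```text
time_s: 3.75
position: [0.4283, 0.3259, 0.4086]
tcp_rot: [[0.036, 0.022, 0.999], [-0.999, -0.003, 0.036], [0.003, -1.0, 0.022]]
force: [-0.2, -0.9, -0.3]
opening: 1.0
```

```bash
python3 - <<'E'
from h import *
import pickle
s=read_state();print(s["time_s"],s["position"],s["tcp_rot"][:,0],s["joint_positions"])
p=imaging.camera_params("wrist");pickle.dump(p,open("pc.pkl","wb"))
im=imaging.capture("wrist");cv2.imwrite("pics/c_wrist.png",im[:,:,::-1])
E
```

```text
3.75 [0.4283025  0.32587606 0.40858126] [ 0.0357267  -0.99935582  0.00339706] [ 25.74375968  13.6283221   80.15127603  -0.67668256  85.16851798
 113.74503086]
```

View pics/c_wrist.png

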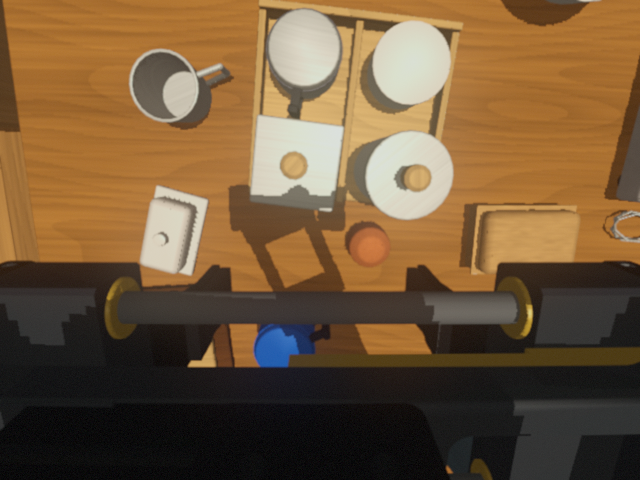

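Emit:
apply_moves(
  steps=[
    {"x": 0,"y": 0,"z": 0,"spin": -0.02},
    {"x": 0,"y": 0,"z": 0,"spin": 0},
    {"x": 0,"y": 0,"z": 0,"spin": 0},
  ],
)

```text
time_s: 4.1
position: [0.4278, 0.3297, 0.4076]
tcp_rot: [[0.019, 0.02, 1.0], [-1.0, -0.0, 0.019], [0.0, -1.0, 0.02]]
force: [0.5, -0.6, 0.6]
opening: 0.999
```

```bash
python3 - <<'E'
from h import *
import pickle
s=read_state();print(s["time_s"],s["position"],s["tcp_rot"],s["joint_positions"])
p=imaging.camera_params("wrist");pickle.dump(p,open("pc.pkl","wb"))
im=imaging.capture("wrist");cv2.imwrite("pics/c2_wrist.png",im[:,:,::-1])
cv2.imwrite("pics/z5.png",cv2.resize(im[0:220,240:470,::-1],None,fx=2.7,fy=2.7,interpolation=cv2.INTER_CUBIC))
for l,X in[("tinknob",(.4794,.3524,.198)),("canknob",(.4716,.2215,.198)),("potlid",(.6168,.3521,.095)),("caddy BR",(.691,.417,.05)),("FL",(.4167,.1577,.042))]:print(l,proj(p,X))
E
```

```text
4.1 [0.42781449 0.32965022 0.40763258] [[ 1.94090130e-02  2.04571608e-02  9.99602318e-01]
 [-9.99811535e-01 -3.28881694e-05  1.94137483e-02]
 [ 4.30025263e-04 -9.99790730e-01  2.04526671e-02]] [ 26.04623342  13.82368689  80.02534674  -0.5182637   85.09882181
 114.97339507]
tinknob [[297.05359205 165.05268944]]
canknob [[422.97438796 175.34862849]]
potlid [[302.93269347  49.10902664]]
caddy BR [[255.66864369  -3.02969985]]
FL [[431.42124841 206.50766105]]
```

View pics/z5.png

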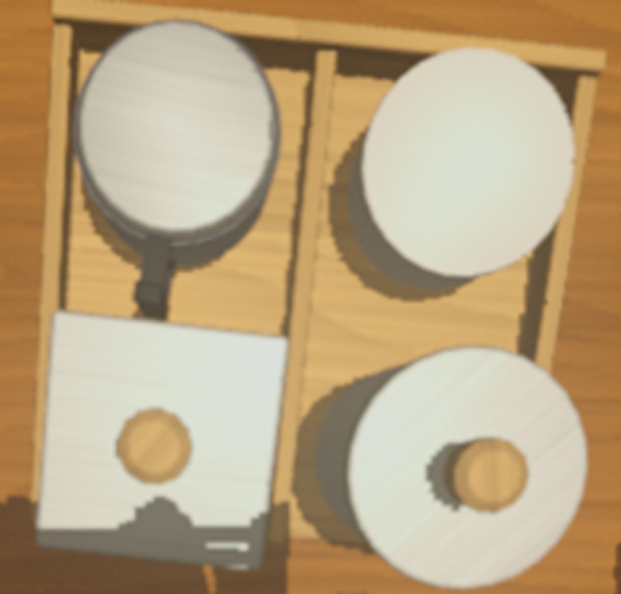

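```bash
python3 - <<'E'
from h import *
import pickle
np.set_printoptions(precision=1,suppress=True)
p=pickle.load(open("pc.pkl","rb"))
def g(x,y,z): return back(p,[(x+.5)/2.7-.5+240,(y+.5)/2.7-.5],z/1000)[0]*1000
L=[("knob",154,445,198),("tl",57,312,160),("tr",288,338,160),("bl",37,545,160),("br",262,570,160),("pot",178,128,102),("handle",151,292,100),("handle2",152,285,100),("can",489,474,198),("canlid",468,467,160),("cadBL",54,8,50),("cadBR",605,60,50),("div back",326,50,42),("divfront",282,525,42),("lwall",60,60,42),("rwall",590,90,42)]
D={}
for l,x,y,z in L: D[l]=g(x,y,z);print(l,D[l])
a=(D["tl"]+D["tr"]+D["bl"]+D["br"])/4;print("tin c",a)
for A,B in(("bl","tl"),("br","tr"),("tr","tl"),("br","bl"),("handle","pot"),("divfront","div back"),("cadBR","cadBL")):
    d=D[B]-D[A];print(A,B,np.degrees(np.arctan2(d[1],d[0])),np.hypot(*d[:2]))
E
```

```text
knob [480.  352.7 198. ]
tl [531.4 395.  160. ]
tr [523.1 300.2 160. ]
bl [435.4 405.3 160. ]
br [426.4 307.8 160. ]
pot [617.2 348.6 102. ]
handle [547.1 360.4 100. ]
handle2 [550.2 360.  100. ]
can [471.7 223.8 198. ]
canlid [472.3 221.8 160. ]
cadBL [684.3 411.8  50. ]
cadBR [667.4 139.6  50. ]
div back [671.1 277.2  42. ]
divfront [432.7 290.6  42. ]
lwall [663.9 410.4  42. ]
rwall [656.1 142.7  42. ]
tin c [479.1 352.1 160. ]
bl tl -6.086076858461391 96.58998909761323
br tr -4.50705557836387 96.98864324113381
tr tl 84.9652237346016 95.22804246812454
br bl 84.724789718638 97.8943992440453
handle pot -9.577439313197251 71.16566132135415
divfront div back -3.224321715278818 238.75584997402365
cadBR cadBL 86.43295190062537 272.76774579198093
```

Emit:
apply_moves(
  steps=[
    {"x": 10,"y": 4,"z": -20,"spin": 0},
    {"x": 14,"y": 6,"z": -30,"spin": 0},
    {"x": 14,"y": 6,"z": -30,"spin": 0},
    {"x": 10,"y": 5,"z": -30,"spin": 0},
    {"x": 4,"y": 2,"z": -30,"spin": 0},
    {"x": 0,"y": 0,"z": -30,"spin": 0},
    {"x": 0,"y": 0,"z": -15,"spin": 0},
    {"x": 0,"y": 0,"z": 0,"spin": 0},
  ],
)

```text
time_s: 4.95
position: [0.486, 0.343, 0.2209]
tcp_rot: [[0.004, 0.03, 1.0], [-1.0, 0.002, 0.004], [-0.002, -1.0, 0.03]]
force: [-0.4, 0.4, 0.6]
opening: 0.999
```

Emit:
apply_moves(
  steps=[
    {"x": -3,"y": 5,"z": -12,"spin": 0},
    {"x": -3,"y": 5,"z": -15,"spin": 0},
    {"x": 0,"y": 0,"z": -14,"spin": 0},
    {"x": 0,"y": 0,"z": -6,"spin": 0},
    {"x": 0,"y": 0,"z": 0,"spin": 0},
  ],
)

```text
time_s: 5.45
position: [0.4829, 0.3529, 0.1762]
tcp_rot: [[-0.001, 0.038, 0.999], [-1.0, 0.006, -0.001], [-0.006, -0.999, 0.038]]
force: [0.5, -0.0, -0.2]
opening: 1.002
```

Emit:
apply_moves(
  steps=[
    {"x": -3,"y": 0,"z": -4,"spin": 0},
    {"x": 0,"y": 0,"z": 0,"spin": 0},
  ],
)

```text
time_s: 5.65
position: [0.4805, 0.3533, 0.1734]
tcp_rot: [[-0.001, 0.04, 0.999], [-1.0, 0.007, -0.001], [-0.007, -0.999, 0.04]]
force: [-0.4, 0.2, 1.0]
opening: 1.004
```

Emit:
apply_moves(
  steps=[
    {"x": 0,"y": 0,"z": 0,"spin": 0},
    {"x": 0,"y": 0,"z": 0,"spin": 0},
    {"x": 0,"y": 0,"z": 0,"spin": 0},
    {"x": 0,"y": 0,"z": 0,"spin": 0},
    {"x": 0,"y": 0,"z": 0,"spin": 0},
    {"x": 0,"y": 0,"z": 0,"spin": 0},
  ],
  grip=20,
)

```text
time_s: 6.25
position: [0.4816, 0.3539, 0.1755]
tcp_rot: [[-0.001, 0.044, 0.999], [-1.0, 0.009, -0.001], [-0.009, -0.999, 0.044]]
force: [-0.6, 0.5, 0.4]
opening: 0.544
```

Emit:
apply_moves(
  steps=[
    {"x": 0,"y": 0,"z": -1,"spin": 0},
    {"x": 0,"y": 0,"z": 0,"spin": 0},
    {"x": 0,"y": 0,"z": 0,"spin": 0},
    {"x": 0,"y": 0,"z": 0,"spin": 0},
  ],
  grip=20,
)

```text
time_s: 6.65
position: [0.4816, 0.3531, 0.1743]
tcp_rot: [[-0.001, 0.044, 0.999], [-1.0, 0.008, -0.001], [-0.008, -0.999, 0.044]]
force: [0.4, -0.7, 0.4]
opening: 0.33
```

```bash
python3 - <<'E'
from h import *
s=read_state();print(s)
E
```

```text
{'time_s': 6.65, 'joint_positions': array([ 25.89633058,  31.19967622,  91.08943465,  -0.86388021,
        55.26216327, 116.42886625]), 'qvel': array([-0.1772017 , -0.06093025,  0.03405495, -0.25661948,  0.10882642,
        0.00328965]), 'tau': array([ 4.10569506e-01, -4.22051561e+01, -1.53835756e+01,  6.95586624e-02,
       -2.97175264e-01, -2.37191511e-03]), 'position': array([0.48163638, 0.3531252 , 0.17429017]), 'tcp_rot': array([[-8.01274007e-04,  4.38911392e-02,  9.99035998e-01],
       [-9.99970961e-01,  7.53615601e-03, -1.13311353e-03],
       [-7.57862479e-03, -9.99007895e-01,  4.38838261e-02]]), 'force': array([ 0.4177074 , -0.70586404,  0.40526108]), 'moment': array([-0.02090352, -0.00701819,  0.02045719]), 'opening': 0.3302140458656123}
```

Emit:
apply_moves(
  steps=[
    {"x": 0,"y": 0,"z": 4,"spin": 0},
    {"x": 0,"y": 0,"z": 10,"spin": 0},
    {"x": 0,"y": 0,"z": 15,"spin": 0},
  ],
)

```text
time_s: 6.95
position: [0.4781, 0.3518, 0.2003]
tcp_rot: [[-0.001, 0.034, 0.999], [-1.0, 0.004, -0.002], [-0.004, -0.999, 0.034]]
force: [0.3, 0.1, -3.7]
opening: 0.33
```

```bash
python3 - <<'E'
from h import *
s=read_state();print(s["position"],s["force"],s["opening"],s["moment"])
im=imaging.capture("side");cv2.imwrite("pics/d.png",cv2.resize(im[200:370,120:340,::-1],None,fx=3,fy=3))
E
```

```text
[0.47811878 0.35183621 0.20029159] [ 0.27996813  0.106772   -3.71842355] 0.3302650908007906 [ 0.02908887  0.13361896 -0.00925035]
```

View pics/d.png

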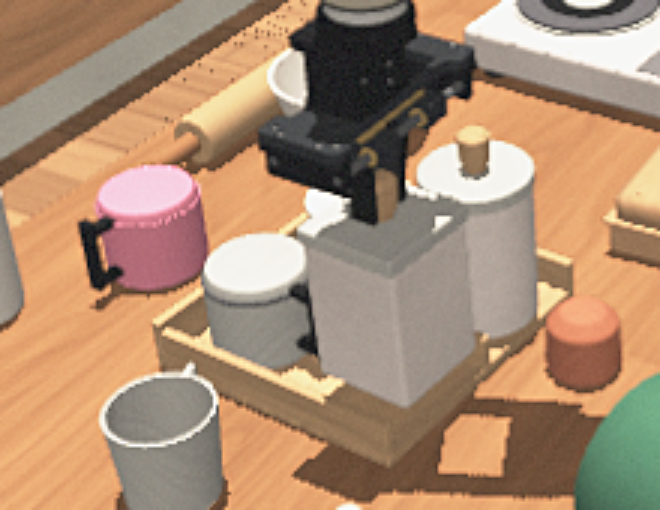

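Emit:
apply_moves(
  steps=[
    {"x": 0,"y": 0,"z": 20,"spin": 0},
    {"x": 0,"y": 0,"z": 28,"spin": 0},
    {"x": 0,"y": 0,"z": 32,"spin": 0},
    {"x": 0,"y": 0,"z": 32,"spin": 0},
    {"x": 0,"y": 0,"z": 32,"spin": 0},
    {"x": 3,"y": -6,"z": 28,"spin": 0},
    {"x": 5,"y": -14,"z": 15,"spin": 0},
    {"x": 8,"y": -24,"z": 5,"spin": 0},
    {"x": 10,"y": -32,"z": 0,"spin": 0},
    {"x": 10,"y": -34,"z": 0,"spin": 0},
    {"x": 10,"y": -34,"z": 0,"spin": 0},
    {"x": 10,"y": -34,"z": 0,"spin": 0},
  ],
)

```text
time_s: 8.2
position: [0.5285, 0.1738, 0.4025]
tcp_rot: [[0.011, 0.033, 0.999], [-1.0, 0.01, 0.01], [-0.01, -0.999, 0.033]]
force: [0.1, 0.2, -4.2]
opening: 0.331
```

Emit:
apply_moves(
  steps=[
    {"x": 10,"y": -32,"z": 0,"spin": 0},
    {"x": 10,"y": -30,"z": -5,"spin": 0},
    {"x": 8,"y": -24,"z": -15,"spin": 0},
    {"x": 6,"y": -16,"z": -25,"spin": 0},
    {"x": 3,"y": -8,"z": -32,"spin": 0},
    {"x": 0,"y": 0,"z": -35,"spin": 0},
    {"x": 0,"y": 0,"z": -35,"spin": 0},
    {"x": 0,"y": 0,"z": -30,"spin": 0},
    {"x": 0,"y": 0,"z": -20,"spin": 0},
    {"x": 0,"y": 0,"z": -10,"spin": 0},
  ],
)

```text
time_s: 9.2
position: [0.5658, 0.0533, 0.1905]
tcp_rot: [[0.002, 0.04, 0.999], [-1.0, 0.009, 0.002], [-0.009, -0.999, 0.04]]
force: [-0.5, 0.1, -3.6]
opening: 0.329
```

```bash
python3 - <<'E'
from h import *
s=read_state();print(s["time_s"],s["position"],s["force"],s["opening"],s["tcp_rot"])
im=imaging.capture("side");cv2.imwrite("pics/e.png",cv2.resize(im[150:320,140:360,::-1],None,fx=3,fy=3))
E
```

```text
9.2 [0.56581643 0.05329306 0.19046862] [-0.53705885  0.11365815 -3.59342642] 0.3293524322159724 [[ 0.00204618  0.04006154  0.99919512]
 [-0.99995886  0.0089117   0.00169044]
 [-0.00883681 -0.99915747  0.04007812]]
```

View pics/e.png

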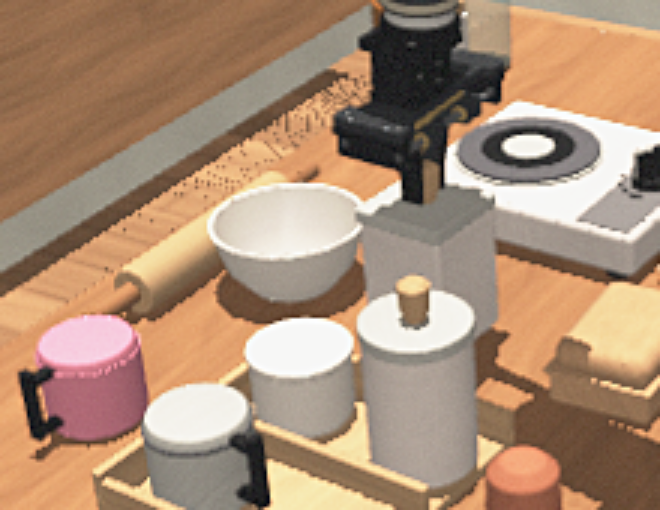

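Emit:
apply_moves(
  steps=[
    {"x": 0,"y": 0,"z": -14,"spin": 0},
    {"x": 0,"y": 0,"z": -7,"spin": 0},
    {"x": 0,"y": 0,"z": -4,"spin": 0},
  ],
)

```text
time_s: 9.55
position: [0.5673, 0.0535, 0.166]
tcp_rot: [[0.002, 0.043, 0.999], [-1.0, 0.009, 0.002], [-0.009, -0.999, 0.043]]
force: [-0.4, 0.3, -4.6]
opening: 0.332
```

Emit:
apply_moves(
  steps=[
    {"x": 0,"y": 0,"z": -3,"spin": 0},
    {"x": 0,"y": 0,"z": -2,"spin": 0},
  ],
)

```text
time_s: 9.75
position: [0.5686, 0.0535, 0.1622]
tcp_rot: [[0.003, 0.046, 0.999], [-1.0, 0.008, 0.002], [-0.008, -0.999, 0.046]]
force: [0.6, -1.9, 3.2]
opening: 0.332
```

Emit:
apply_moves(
  steps=[
    {"x": 0,"y": 0,"z": 0,"spin": 0},
    {"x": 0,"y": 0,"z": 0,"spin": 0},
    {"x": 0,"y": 0,"z": 0,"spin": 0},
  ],
  grip=48,
)

```text
time_s: 10.05
position: [0.5715, 0.0532, 0.1655]
tcp_rot: [[0.003, 0.054, 0.999], [-1.0, 0.008, 0.002], [-0.008, -0.999, 0.054]]
force: [0.1, -0.4, 0.1]
opening: 0.5
```

Emit:
apply_moves(
  steps=[
    {"x": 0,"y": 0,"z": 20,"spin": 0},
    {"x": 0,"y": 0,"z": 35,"spin": 0},
    {"x": 0,"y": 0,"z": 35,"spin": 0},
    {"x": -2,"y": 25,"z": 20,"spin": -0.02},
    {"x": -3,"y": 38,"z": 0,"spin": -0.02},
    {"x": -3,"y": 40,"z": 0,"spin": -0.02},
    {"x": -3,"y": 40,"z": 0,"spin": -0.02},
    {"x": -3,"y": 40,"z": 0,"spin": 0},
    {"x": -3,"y": 40,"z": 0,"spin": 0},
    {"x": -3,"y": 38,"z": 0,"spin": 0},
    {"x": -2,"y": 26,"z": 0,"spin": 0},
    {"x": 0,"y": 10,"z": 0,"spin": 0},
  ],
)

```text
time_s: 11.25
position: [0.5524, 0.3601, 0.2912]
tcp_rot: [[-0.087, 0.078, 0.993], [-0.996, 0.008, -0.088], [-0.014, -0.997, 0.077]]
force: [0.3, -0.4, 0.3]
opening: 0.551
```

```bash
python3 - <<'E'
from h import *
import pickle
s=read_state();print(s["time_s"],s["position"],s["force"],s["opening"],s["tcp_rot"])
p=imaging.camera_params("wrist");pickle.dump(p,open("pf.pkl","wb"))
im=imaging.capture("wrist");cv2.imwrite("pics/f.png",im[:,:,::-1])
E
```

```text
11.25 [0.55239801 0.36008866 0.29115555] [ 0.3275389  -0.39324124  0.33900025] 0.5508763137981053 [[-0.08678167  0.07788236  0.99317837]
 [-0.99612313  0.00763706 -0.08763785]
 [-0.0144104  -0.9969333   0.07691766]]
```

View pics/f.png

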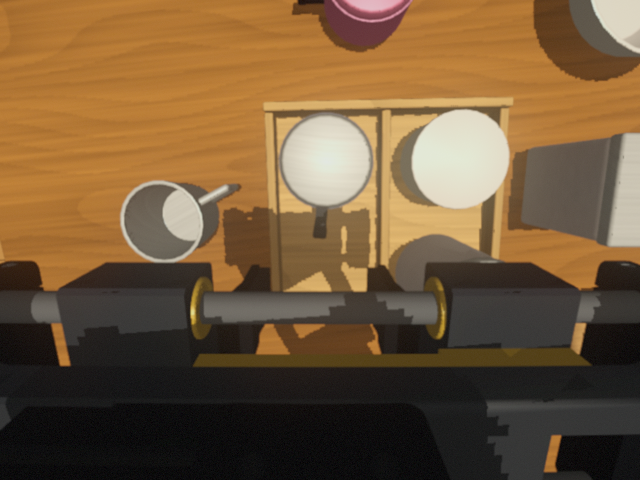

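```bash
python3 - <<'E'
from h import *
import pickle
np.set_printoptions(precision=1,suppress=True)
im=cv2.imread("pics/f.png");cv2.imwrite("pics/z6.png",cv2.resize(im[90:260,240:420],None,fx=4,fy=4,interpolation=cv2.INTER_CUBIC))
p=pickle.load(open("pf.pkl","rb"))
for n,uv,z in(("pot",(326,160),.1),("handle",(320,225),.1),("handle",(320,235),.1)):print(n,back(p,uv,z)*1000)
print(proj(p,[[.546,.360,.1],[.546,.36,.026],[.617,.350,.102]]))
E
```

```text
pot [[620.  349.2 100. ]]
handle [[556.  360.6 100. ]]
handle [[545.7 361.5 100. ]]
[[321.4 234.6]
 [321.7 224.2]
 [325.4 163.1]]
```

View pics/z6.png

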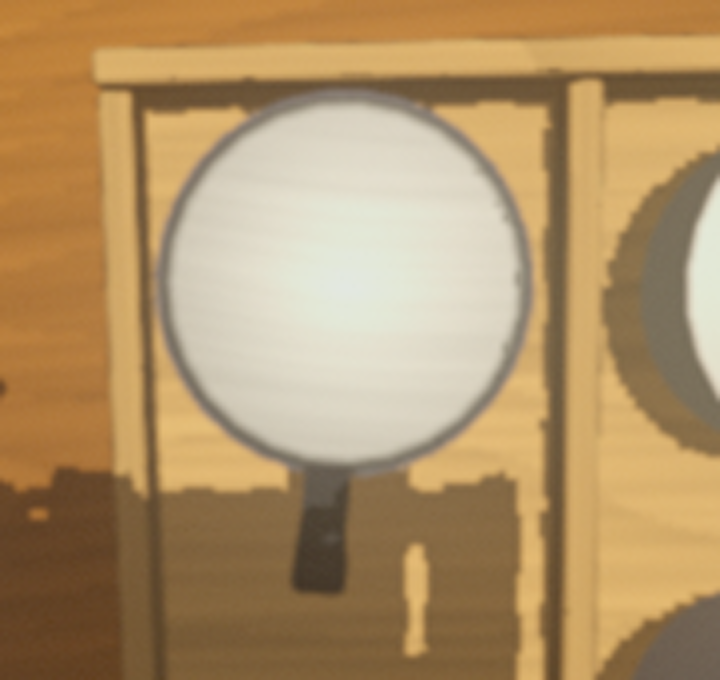

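Emit:
apply_moves(
  steps=[
    {"x": -1,"y": 1,"z": -25,"spin": 0},
    {"x": -1,"y": 0,"z": -35,"spin": 0},
    {"x": -1,"y": 0,"z": -35,"spin": 0},
    {"x": -1,"y": 0,"z": -35,"spin": 0},
    {"x": -1,"y": 0,"z": -30,"spin": 0},
  ],
)

```text
time_s: 11.8
position: [0.554, 0.3584, 0.1358]
tcp_rot: [[-0.088, 0.098, 0.991], [-0.996, 0.013, -0.09], [-0.022, -0.995, 0.096]]
force: [-0.3, 0.4, -0.0]
opening: 0.547
```

Emit:
apply_moves(
  steps=[
    {"x": -2,"y": 2,"z": -25,"spin": 0},
    {"x": -1,"y": 0,"z": -22,"spin": 0},
    {"x": -1,"y": 0,"z": -14,"spin": 0},
    {"x": 0,"y": 0,"z": -6,"spin": 0},
  ],
)

```text
time_s: 12.2
position: [0.5511, 0.3541, 0.0641]
tcp_rot: [[-0.094, 0.095, 0.991], [-0.995, 0.009, -0.095], [-0.018, -0.995, 0.094]]
force: [1.0, 2.1, 1.5]
opening: 0.552
```

Emit:
apply_moves(
  steps=[
    {"x": 0,"y": 7,"z": 0,"spin": 0},
  ],
)

```text
time_s: 12.3
position: [0.5514, 0.3598, 0.0638]
tcp_rot: [[-0.095, 0.094, 0.991], [-0.995, 0.008, -0.097], [-0.017, -0.996, 0.093]]
force: [0.0, -0.0, -0.6]
opening: 0.553
```

```bash
python3 - <<'E'
from h import *
s=read_state();print(s["time_s"],s["position"],s["force"],s["moment"])
for c in("scene","side"):
    im=imaging.capture(c)
    b,a=(130,330) if c=="scene" else (200,120)
    cv2.imwrite(f"pics/g_{c}.png",cv2.resize(im[b:b+150,a:a+200,::-1],None,fx=4,fy=4,interpolation=cv2.INTER_CUBIC))
E
```

```text
12.3 [0.55143674 0.35984854 0.06378682] [ 0.03623363 -0.03352352 -0.63177557] [ 0.03650624  0.02984436 -0.05114147]
```

View pics/g_scene.png

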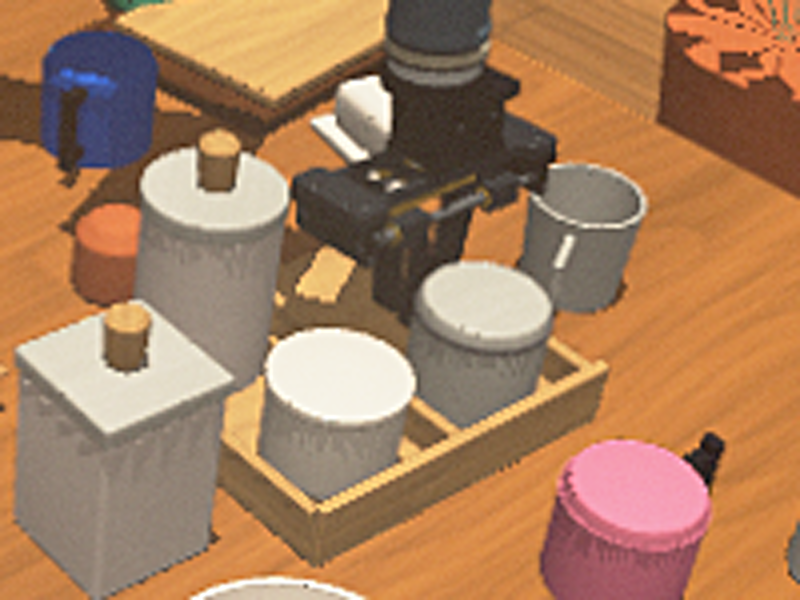

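View pics/g_side.png

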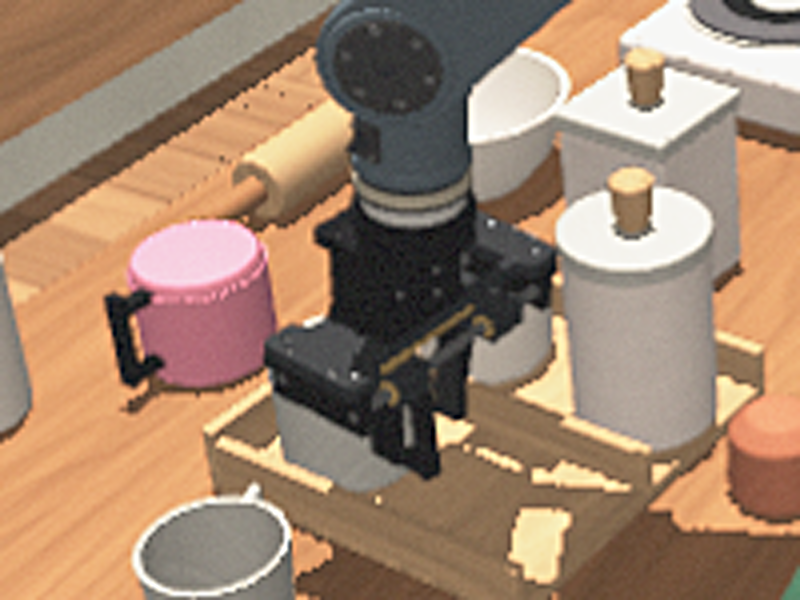

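Emit:
apply_moves(
  steps=[
    {"x": 0,"y": 0.5,"z": 0,"spin": 0},
    {"x": 0,"y": 0,"z": 0,"spin": 0},
    {"x": 0,"y": 0,"z": 0,"spin": 0},
    {"x": 0,"y": 0,"z": 0,"spin": 0},
    {"x": 0,"y": 0,"z": 0,"spin": 0},
    {"x": 0,"y": 0,"z": 0,"spin": 0},
    {"x": 0,"y": 0,"z": 0,"spin": 0},
  ],
  grip=4,
)

```text
time_s: 13.1
position: [0.5525, 0.3624, 0.069]
tcp_rot: [[-0.092, 0.1, 0.991], [-0.996, 0.01, -0.094], [-0.019, -0.995, 0.099]]
force: [0.1, -0.3, 0.1]
opening: 0.164
```

Emit:
apply_moves(
  steps=[
    {"x": 0,"y": 0,"z": 5,"spin": 0},
    {"x": 0,"y": 0,"z": 12,"spin": 0},
    {"x": 0,"y": 0,"z": 18,"spin": 0},
  ],
)

```text
time_s: 13.4
position: [0.5495, 0.3613, 0.1017]
tcp_rot: [[-0.093, 0.092, 0.991], [-0.996, 0.007, -0.094], [-0.016, -0.996, 0.09]]
force: [-0.6, -0.2, -1.9]
opening: 0.155
```

```bash
python3 - <<'E'
from h import *
s=read_state();print(s["time_s"],s["position"],s["force"],s["moment"],s["opening"])
for c in("scene","side"):
    im=imaging.capture(c)
    b,a=(130,330) if c=="scene" else (200,120)
    cv2.imwrite(f"pics/h_{c}.png",cv2.resize(im[b:b+150,a:a+200,::-1],None,fx=4,fy=4,interpolation=cv2.INTER_CUBIC))
E
```

```text
13.4 [0.54952818 0.361269   0.10172224] [-0.5519855  -0.23993575 -1.91171619] [0.02984359 0.2051762  0.0014087 ] 0.15473576285140514
```

View pics/h_scene.png

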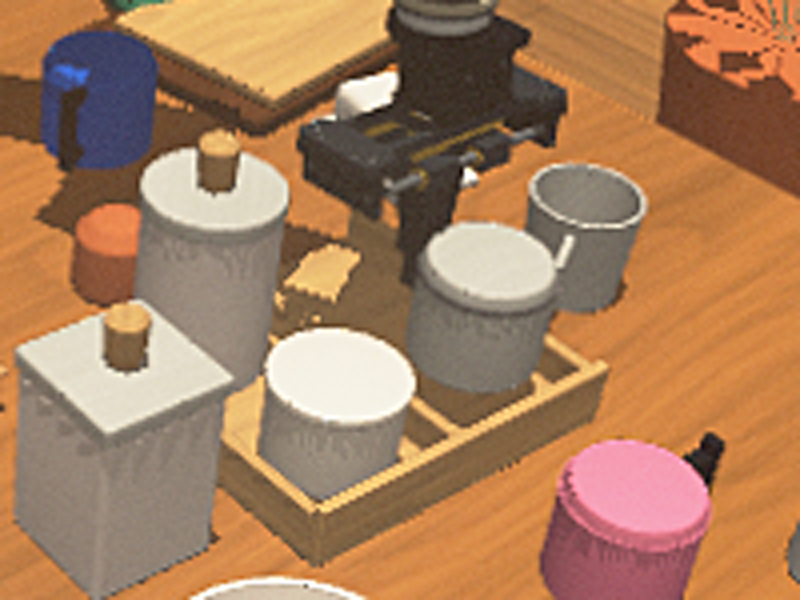

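View pics/h_side.png

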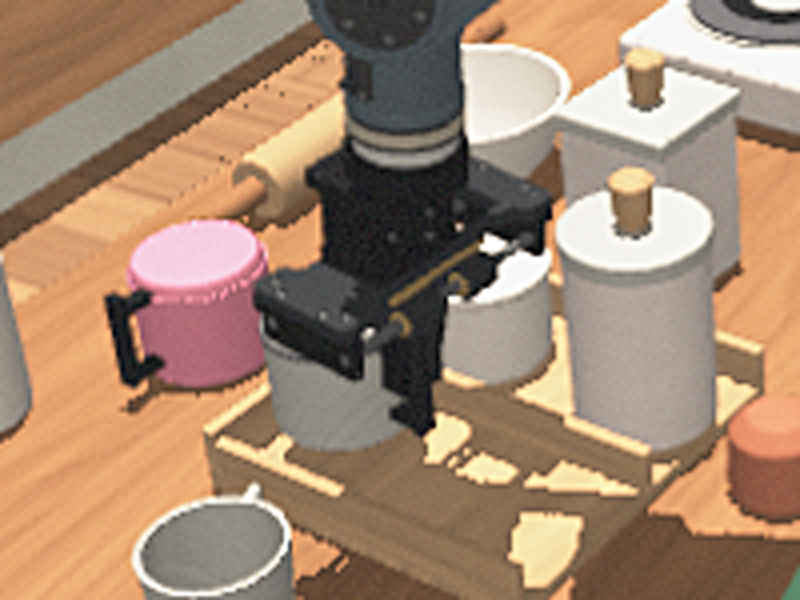

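Emit:
apply_moves(
  steps=[
    {"x": 0,"y": 0,"z": 28,"spin": 0},
    {"x": 0,"y": 0,"z": 36,"spin": 0},
    {"x": 0,"y": 0,"z": 40,"spin": 0},
    {"x": 0,"y": -8,"z": 40,"spin": 0},
    {"x": 1,"y": -18,"z": 34,"spin": 0},
    {"x": 2,"y": -28,"z": 20,"spin": 0},
    {"x": 2,"y": -36,"z": 5,"spin": 0},
    {"x": 2,"y": -42,"z": 0,"spin": 0},
    {"x": 2,"y": -44,"z": 0,"spin": 0},
    {"x": 2,"y": -44,"z": 0,"spin": 0},
    {"x": 2,"y": -44,"z": 0,"spin": 0},
    {"x": 2,"y": -44,"z": 0,"spin": 0},
  ],
)

```text
time_s: 14.7
position: [0.5612, 0.0503, 0.3134]
tcp_rot: [[-0.08, 0.098, 0.992], [-0.997, 0.014, -0.082], [-0.022, -0.995, 0.097]]
force: [0.4, 0.3, -2.2]
opening: 0.158
```

Emit:
apply_moves(
  steps=[
    {"x": 1,"y": -44,"z": 0,"spin": 0},
    {"x": 1,"y": -44,"z": 0,"spin": 0},
    {"x": 1,"y": -44,"z": 0,"spin": 0},
    {"x": 1,"y": -44,"z": 0,"spin": 0},
    {"x": 1,"y": -44,"z": 0,"spin": 0},
    {"x": 1,"y": -36,"z": -10,"spin": 0},
    {"x": 1,"y": -26,"z": -20,"spin": 0},
    {"x": 1,"y": -16,"z": -25,"spin": 0},
    {"x": 0,"y": -6,"z": -25,"spin": 0},
    {"x": 0,"y": 0,"z": -15,"spin": 0},
  ],
)

```text
time_s: 15.7
position: [0.5664, -0.2754, 0.2156]
tcp_rot: [[-0.089, 0.104, 0.991], [-0.996, 0.005, -0.09], [-0.015, -0.995, 0.103]]
force: [0.6, 0.1, -1.0]
opening: 0.157
```

```bash
python3 - <<'E'
from h import *
import pickle
s=read_state();print(s["time_s"],s["position"],s["force"],s["moment"],s["opening"],s["tcp_rot"])
for c in("scene","side","wrist"):
    if c=="wrist":pickle.dump(imaging.camera_params("wrist"),open("pi.pkl","wb"))
    im=imaging.capture(c)
    cv2.imwrite(f"pics/i_{c}_full.png",im[:,:,::-1])
    b,a=(200,150) if c=="scene" else (100,240)
    cv2.imwrite(f"pics/i_{c}.png",cv2.resize(im[b:b+150,a:a+200,::-1],None,fx=4,fy=4,interpolation=cv2.INTER_CUBIC))
E
```

```text
15.7 [ 0.56639396 -0.27537676  0.21556306] [ 0.55575125  0.13524041 -1.04380518] [ 0.04748459  0.20194389 -0.02519207] 0.15687351349863082 [[-0.08870386  0.10375234  0.99063973]
 [-0.99595046  0.00537877 -0.08974272]
 [-0.01463944 -0.99458862  0.10285507]]
```

View pics/i_scene.png

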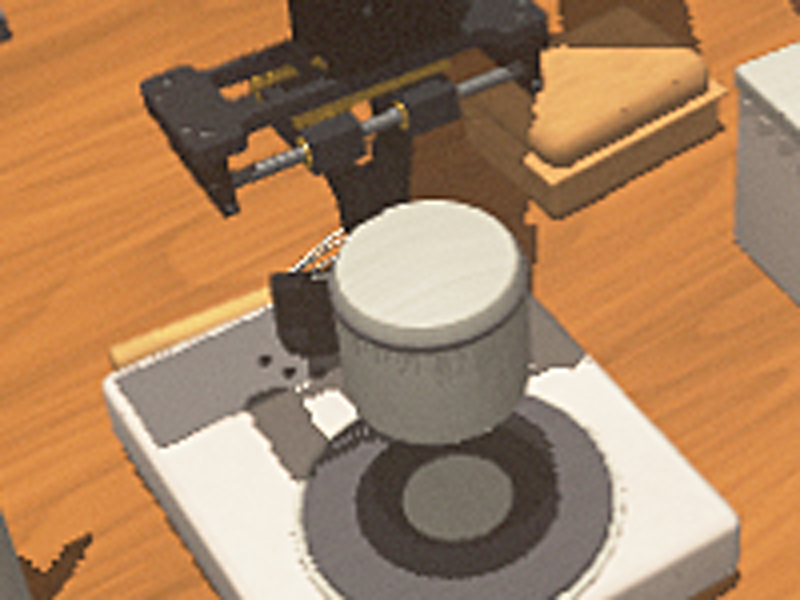

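View pics/i_side.png

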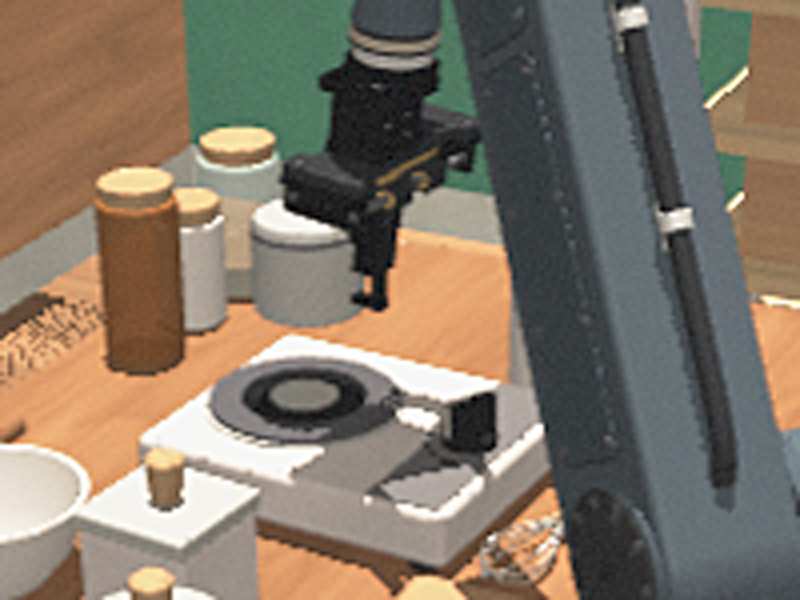

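View pics/i_wrist_full.png

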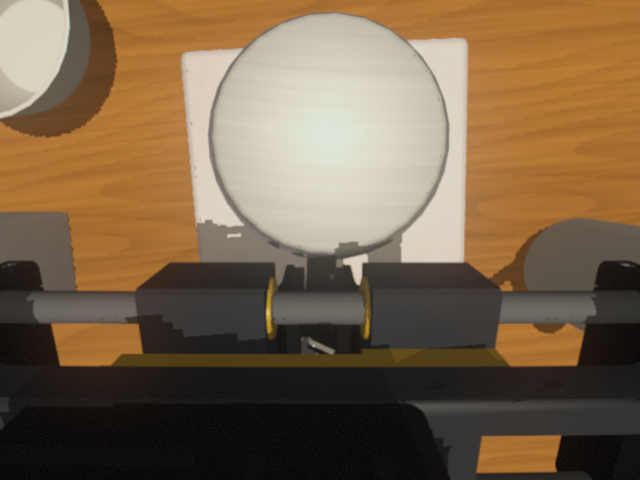

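```bash
python3 - <<'E'
from h import *
import pickle
np.set_printoptions(precision=1,suppress=True)
p=pickle.load(open("pi.pkl","rb"))
print("pot w",back(p,(329,134),.2465)*1000)
print("far corners",back(p,[(183,53),(467,39)],.062)*1000)
P={c:imaging.camera_params(c) for c in("scene","side")}
# lid top ellipse in scene z: (427,262)/4+(150,200)
print("pot scene", back(P["scene"],((427+.5)/4+149.5,(262+.5)/4+199.5),.2485)*1000)
# plate ellipse fit from clean image, dark ring around white disc
for c in("scene","side"):
    im=cv2.imread(f"pics/a_{c}.png");g=cv2.cvtColor(im,cv2.COLOR_BGR2GRAY)
    for lo,hi in((0,75),(0,150)):
        m=((g<hi)&(g>lo)).astype(np.uint8)
        cx,cy=(264,324) if c=="scene" else (316,199)
        R=np.zeros_like(m);w=50 if c=="scene" else 30
        R[cy-w:cy+w,cx-w:cx+w]=1;m=m*R
        n,lab,st,ce=cv2.connectedComponentsWithStats(m)
        for i in range(1,n):
            if st[i,4]>200:
                ct=max(cv2.findContours((lab==i).astype(np.uint8),cv2.RETR_EXTERNAL,cv2.CHAIN_APPROX_NONE)[0],key=len)
                e=cv2.fitEllipse(ct);print(c,hi,st[i],np.round(e[0],1),np.round(e[1],1),back(P[c],e[0],.07)*1000)
E
```

```text
pot w [[ 633.2 -284.   246.5]]
far corners [[ 735.5 -170.1   62. ]
 [ 724.3 -410.4   62. ]]
pot scene [[ 641.6 -289.7  248.5]]
scene 75 [219 274  21  15 261] [228.4 280.3] [15.3 20.7] [[ 478.6 -279.    70. ]]
scene 75 [239 305  51  40 975] [263.8 324.5] [37.6 49.5] [[ 641.6 -286.7   70. ]]
scene 150 [214 274  57  26 736] [231.3 283.2] [19.8 63.5] [[ 491.1 -278.2   70. ]]
scene 150 [293 274  21  32 268] [307.1 287.1] [19.1 27.7] [[ 609.4 -144.8   70. ]]
scene 150 [ 225  296   78   62 3305] [263.9 326.5] [60.5 77.3] [[ 646.4 -289.6   70. ]]
scene 150 [261 344  53  30 619] [293.2 361.8] [14.1 63. ] [[ 758.8 -293.5   70. ]]
side 150 [292 190  48  22 683] [315.6 199.9] [20.3 47.1] [[ 634.8 -271.5   70. ]]
```

Emit:
apply_moves(
  steps=[
    {"x": 3,"y": 0,"z": -12,"spin": 0},
    {"x": 3,"y": 0,"z": -20,"spin": 0},
    {"x": 1,"y": 0,"z": -20,"spin": 0},
    {"x": 0,"y": 0,"z": -12,"spin": 0},
    {"x": 0,"y": 0,"z": -5,"spin": 0},
  ],
)

```text
time_s: 16.35
position: [0.5786, -0.2743, 0.1507]
tcp_rot: [[-0.084, 0.115, 0.99], [-0.996, -0.001, -0.084], [-0.008, -0.993, 0.115]]
force: [-0.3, 0.3, -1.5]
opening: 0.159
```

```bash
python3 - <<'E'
from h import *
import pickle
s=read_state();print(s["time_s"],s["position"],s["force"],s["moment"],s["opening"],s["tcp_rot"])
np.set_printoptions(precision=1,suppress=True)
P={c:imaging.camera_params(c) for c in("scene","side","wrist")}
for c in("scene","side","wrist"):
    im=imaging.capture(c)
    cv2.imwrite(f"pics/j_{c}_full.png",im[:,:,::-1])
    b,a=(230,150) if c=="scene" else (130,240)
    if c=="wrist": b,a=0,200
    cv2.imwrite(f"pics/j_{c}.png",cv2.resize(im[b:b+150,a:a+200,::-1],None,fx=4,fy=4,interpolation=cv2.INTER_CUBIC))
pickle.dump(P,open("pj.pkl","wb"))
E
```

```text
16.35 [ 0.5786457  -0.2742543   0.15065647] [-0.26776848  0.3068187  -1.49513109] [ 0.03664763  0.27613633 -0.01808148] 0.1590163912876602 [[-0.0839343   0.11486148  0.98982921]
 [-0.99643706 -0.00144124 -0.08432738]
 [-0.00825939 -0.99338047  0.1145732 ]]
```

View pics/j_scene.png

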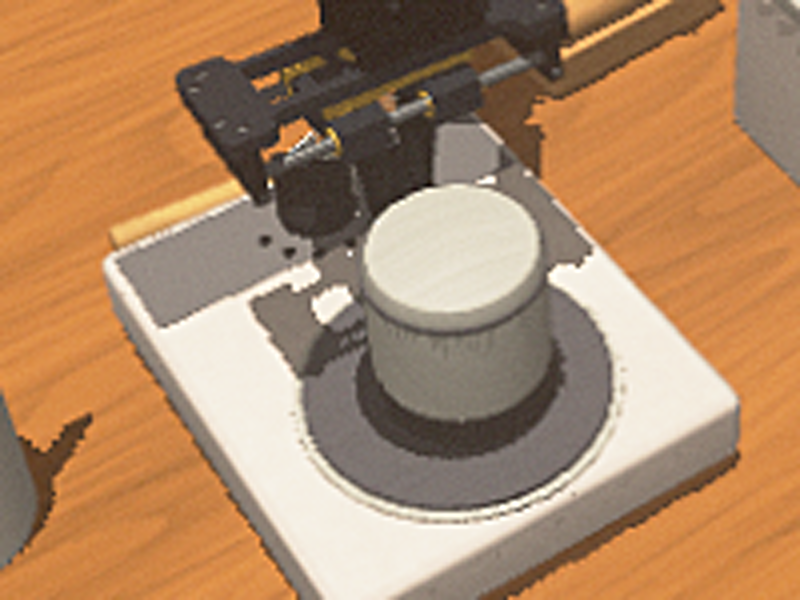

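View pics/j_side.png

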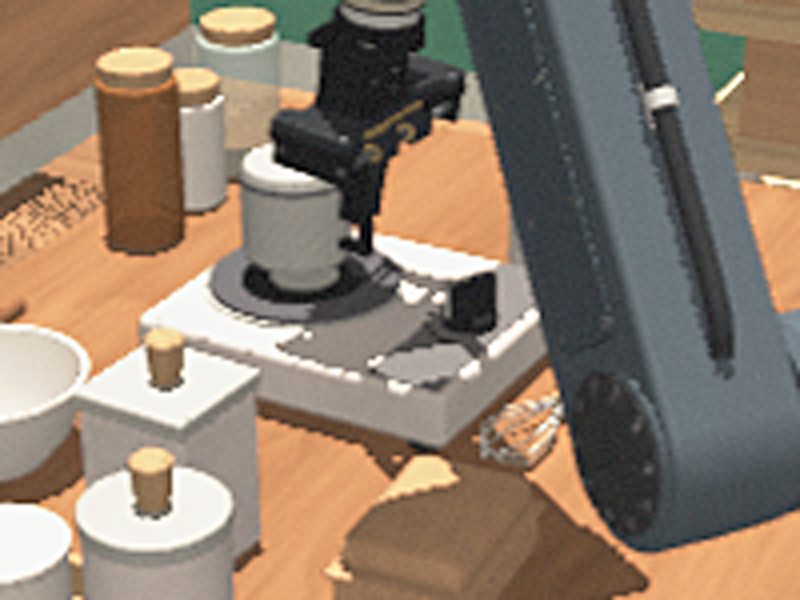

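View pics/j_wrist_full.png

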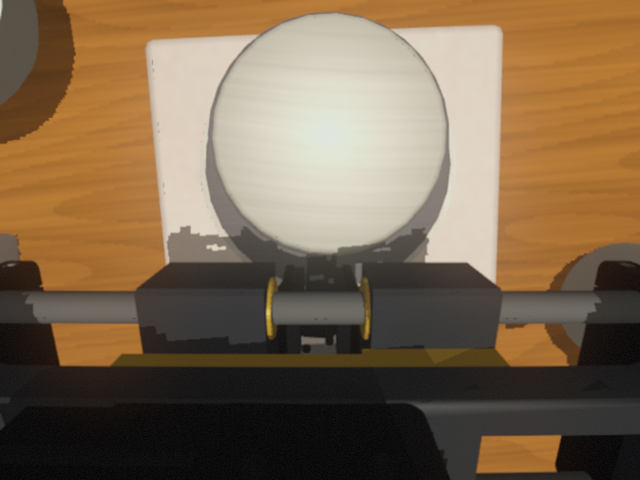

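```bash
python3 - <<'E'
from h import *
import pickle
np.set_printoptions(precision=1,suppress=True)
P=pickle.load(open("pj.pkl","rb"))
print("pot w",back(P["wrist"],(329,133),.1835)*1000)
print("corners",back(P["wrist"],[(148,42),(501,27)],.062)*1000)
for h in (.0,.09):
  for c,o in(("scene",(150,230)),("side",(240,130))):
    a=np.linspace(0,6.28,40);
    X=np.c_[.6445+.048*np.cos(a),-.287+.048*np.sin(a),0*a+.0935+h]
    im=cv2.imread(f"pics/j_{c}.png") if h==0 else cv2.imread(f"pics/jo_{c}.png")
    q=((proj(P[c],X)-o+.5)*4).astype(int)
    cv2.polylines(im,[q],True,(0,0,255),1)
    if h==0:
      X=np.c_[.6415+.085*np.cos(a),-.286+.085*np.sin(a),0*a+.07]
      cv2.polylines(im,[((proj(P[c],X)-o+.5)*4).astype(int)],True,(0,255,0),1)
    cv2.imwrite(f"pics/jo_{c}.png",im)
E
```

```text
pot w [[ 646.2 -284.   183.5]]
corners [[ 735.1 -170.2   62. ]
 [ 724.1 -409.3   62. ]]
```

View pics/jo_scene.png

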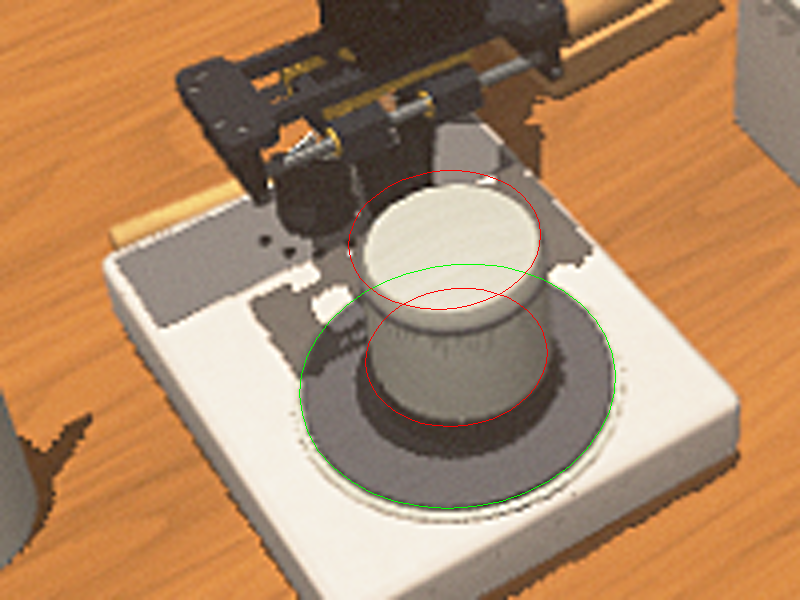

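View pics/jo_side.png

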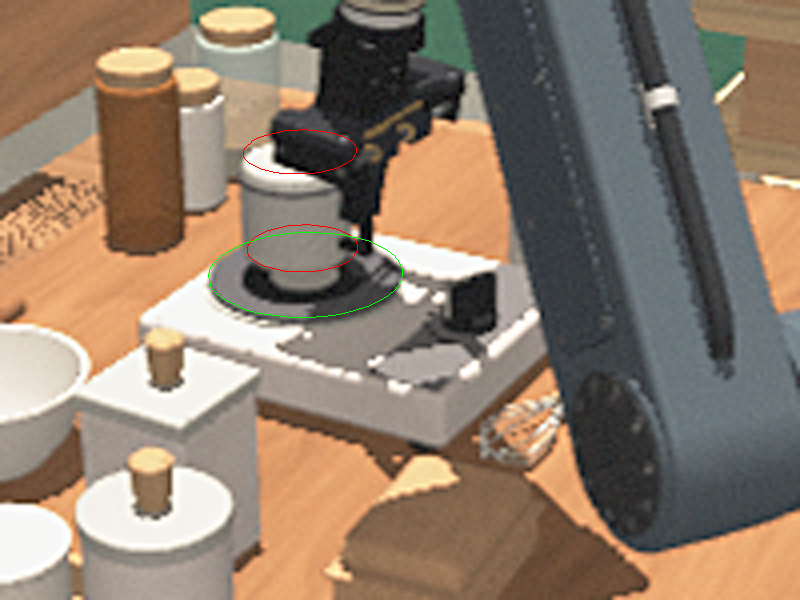

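```bash
cat > ov.py <<'E'
from h import *
import pickle,sys
np.set_printoptions(precision=1,suppress=True)
P=pickle.load(open("pj.pkl","rb"))
x,y,z,tl=map(float,sys.argv[1:5])
R=cv2.Rodrigues(np.array([0,np.radians(tl),0.]))[0]
out=[]
for c,o in(("scene",(150,230)),("side",(240,130)),("wrist",(200,0))):
    im=cv2.imread(f"pics/j_{c}.png")
    a=np.linspace(0,6.28,60)
    for h in(0,.09):
        X=np.c_[.048*np.cos(a),.048*np.sin(a),0*a+h]@R.T+[x,y,z]
        cv2.polylines(im,[((proj(P[c],X)-o+.5)*4).astype(int)],True,(0,0,255),1)
    out.append(cv2.resize(im[:,100:700] if c!="side" else im[:,100:500],None,fx=.6,fy=.6) if 0 else im[50:450,200:640] if c=="scene" else im[80:330,150:450] if c=="side" else cv2.resize(im,None,fx=.5,fy=.5))
H=max(o.shape[0] for o in out)
cv2.imwrite("pics/"+sys.argv[5],np.hstack([cv2.copyMakeBorder(o,0,H-o.shape[0],0,0,0) for o in out])[:, :])
p=P["wrist"];C=-np.array(p["R"]).T@p["t"];print("cam",C*1000, back(p,(329,133),z+.09)*1000)
E
python3 ov.py .638 -.284 .080 0 ov1.png; python3 -c "
import cv2;i=cv2.imread('pics/ov1.png');print(i.shape);cv2.imwrite('pics/ov1s.png',cv2.resize(i,None,fx=800/i.shape[1],fy=800/i.shape[1],interpolation=cv2.INTER_AREA))"
```

```text
cam [ 627.4 -279.6  311.4] [[ 648.2 -284.5  170. ]]
(400, 1140, 3)
```

View pics/ov1s.png

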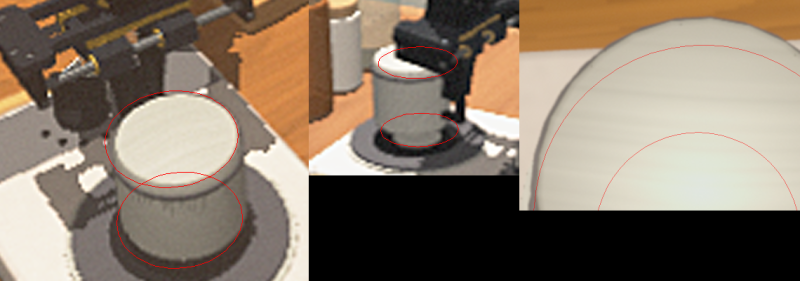

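```bash
for c in scene side; do python3 - $c <<'E'
import cv2,sys
c=sys.argv[1]
im=cv2.imread(f"pics/j_{c}_full.png")
b,a,h,w=(270,230,70,70) if c=="scene" else (160,285,60,60)
cv2.imwrite(f"pics/jz_{c}.png",cv2.resize(im[b:b+h,a:a+w],None,fx=8,fy=8,interpolation=cv2.INTER_CUBIC))
E
done
```

```text
(no output)
```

View pics/jz_scene.png

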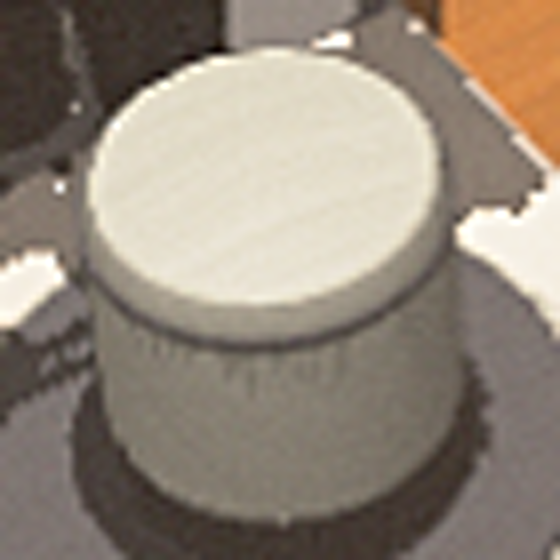

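View pics/jz_side.png

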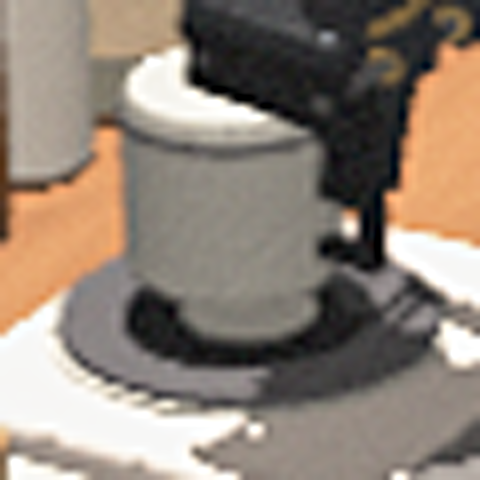

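Emit:
apply_moves(
  steps=[
    {"x": -4,"y": 0,"z": -9,"spin": 0},
    {"x": -2,"y": 0,"z": -7,"spin": 0},
    {"x": 0,"y": 0,"z": -3,"spin": 0},
  ],
)

```text
time_s: 16.8
position: [0.5739, -0.2759, 0.1343]
tcp_rot: [[-0.084, 0.12, 0.989], [-0.996, -0.006, -0.084], [-0.004, -0.993, 0.121]]
force: [0.1, 0.9, -1.7]
opening: 0.157
```

Emit:
apply_moves(
  steps=[
    {"x": 0,"y": 1.5,"z": -3,"spin": 0},
    {"x": 0,"y": 0,"z": -2,"spin": 0},
  ],
)

```text
time_s: 17.0
position: [0.5737, -0.2744, 0.1288]
tcp_rot: [[-0.085, 0.12, 0.989], [-0.996, -0.006, -0.085], [-0.004, -0.993, 0.12]]
force: [-0.2, -0.6, -1.9]
opening: 0.159
```

Emit:
apply_moves(
  steps=[
    {"x": 0,"y": 0,"z": -2.5,"spin": 0},
  ],
)

```text
time_s: 17.1
position: [0.5738, -0.2745, 0.1263]
tcp_rot: [[-0.085, 0.121, 0.989], [-0.996, -0.006, -0.085], [-0.004, -0.993, 0.121]]
force: [-4.3, 0.6, 13.5]
opening: 0.158
```

Emit:
apply_moves(
  steps=[
    {"x": 0,"y": 0,"z": -2.5,"spin": 0},
  ],
)

```text
time_s: 17.2
position: [0.5734, -0.2746, 0.1259]
tcp_rot: [[-0.084, 0.12, 0.989], [-0.996, -0.006, -0.084], [-0.004, -0.993, 0.12]]
force: [-9.6, 2.8, 22.6]
opening: 0.154
```

```bash
python3 - <<'E'
from h import *
s=read_state();print(s["time_s"],s["position"],s["force"],s["moment"],s["opening"])
for c in("scene","side"):
    im=imaging.capture(c)
    b,a,h,w=(270,220,80,90) if c=="scene" else (160,285,60,60)
    cv2.imwrite(f"pics/k_{c}.png",cv2.resize(im[b:b+h,a:a+w,::-1],None,fx=7,fy=7,interpolation=cv2.INTER_CUBIC))
E
```

```text
17.2 [ 0.57343522 -0.2745527   0.12593311] [-9.55591011  2.75071669 22.5743572 ] [0.46514502 1.19843132 0.03828215] 0.15436992194988972
```

View pics/k_scene.png

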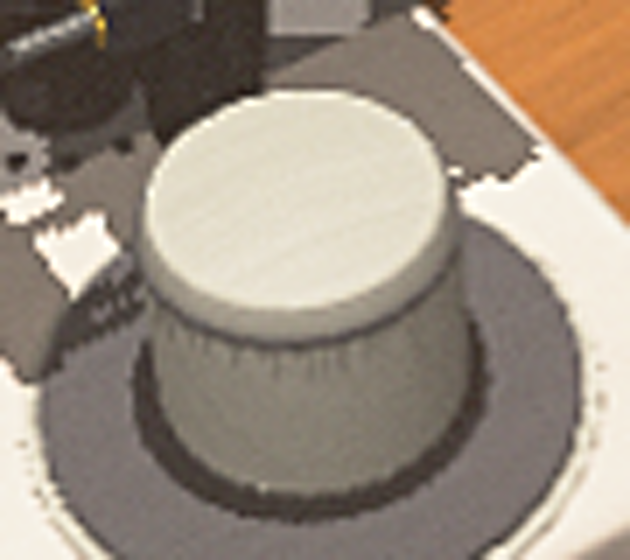

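View pics/k_side.png

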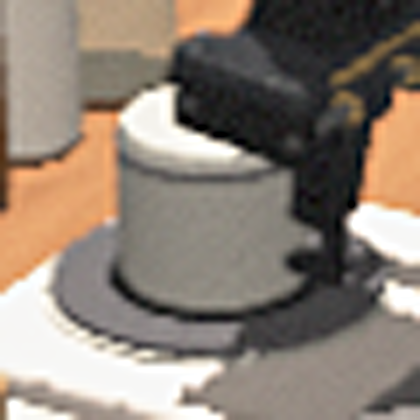

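Emit:
apply_moves(
  steps=[
    {"x": 0,"y": 0,"z": 1,"spin": 0},
  ],
)

```text
time_s: 17.4
position: [0.5737, -0.2748, 0.128]
tcp_rot: [[-0.084, 0.122, 0.989], [-0.996, -0.007, -0.084], [-0.003, -0.993, 0.122]]
force: [-0.6, -0.3, -1.4]
opening: 0.158
```

Emit:
apply_moves(
  steps=[
    {"x": 0,"y": 0,"z": -1.5,"spin": 0},
  ],
)

```text
time_s: 17.5
position: [0.5743, -0.2751, 0.1271]
tcp_rot: [[-0.084, 0.123, 0.989], [-0.996, -0.008, -0.084], [-0.002, -0.992, 0.124]]
force: [-0.9, 0.3, -1.4]
opening: 0.155
```

Emit:
apply_moves(
  steps=[
    {"x": 0,"y": 0,"z": 0,"spin": 0},
    {"x": 0,"y": 0,"z": 0,"spin": 0},
    {"x": 0,"y": 0,"z": 0,"spin": 0},
  ],
  grip=44,
)

```text
time_s: 17.8
position: [0.5752, -0.2756, 0.1269]
tcp_rot: [[-0.085, 0.125, 0.989], [-0.996, -0.009, -0.084], [-0.001, -0.992, 0.126]]
force: [0.5, 0.2, 0.3]
opening: 0.347
```

Emit:
apply_moves(
  steps=[
    {"x": 0,"y": 0,"z": 12,"spin": 0},
    {"x": 0,"y": 0,"z": 30,"spin": 0},
    {"x": 0,"y": 0,"z": 40,"spin": 0},
    {"x": -25,"y": 0,"z": 30,"spin": 0},
    {"x": -45,"y": 0,"z": 15,"spin": 0},
    {"x": -45,"y": 0,"z": 0,"spin": 0},
    {"x": -30,"y": 0,"z": 0,"spin": 0},
    {"x": 0,"y": 0,"z": 0,"spin": 0},
  ],
)

```text
time_s: 18.6
position: [0.4282, -0.2762, 0.2641]
tcp_rot: [[-0.082, 0.132, 0.988], [-0.997, -0.017, -0.08], [0.006, -0.991, 0.133]]
force: [0.2, -0.7, 0.7]
opening: 0.507
```

```bash
python3 - <<'E'
from h import *
import pickle
s=read_state();print(s["time_s"],s["position"],s["force"],s["opening"],s["tcp_rot"],s["joint_positions"])
P={c:imaging.camera_params(c) for c in("scene","side","wrist")}
pickle.dump(P,open("pl.pkl","wb"))
for c in("scene","wrist"):
    im=imaging.capture(c)
    cv2.imwrite(f"pics/l_{c}.png",im[:,:,::-1])
E
```

```text
18.6 [ 0.42819707 -0.27619275  0.26410805] [ 0.22667882 -0.698059    0.74675997] 0.5067280166596386 [[-0.08201395  0.13203555  0.98784631]
 [-0.99661046 -0.01725683 -0.08043503]
 [ 0.00642681 -0.99109476  0.13300331]] [-48.41600473  16.20337361 100.879584     5.95745015  57.26575377
  43.28771143]
```

View pics/l_wrist.png

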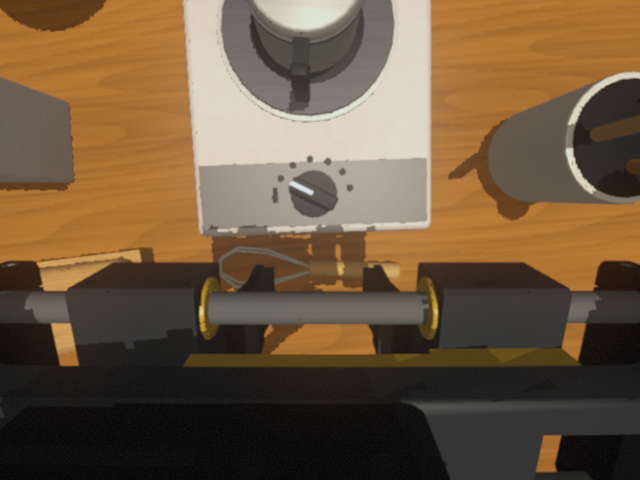

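View pics/l_scene.png

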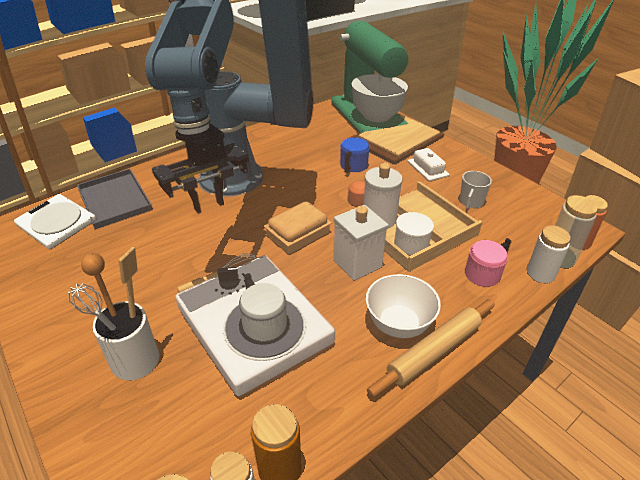

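```bash
python3 - <<'E'
from h import *
import pickle
np.set_printoptions(precision=1,suppress=True)
P=pickle.load(open("pl.pkl","rb"));p=P["wrist"]
im=cv2.imread("pics/l_wrist.png");cv2.imwrite("pics/z7.png",cv2.resize(im[150:240,250:390],None,fx=5,fy=5,interpolation=cv2.INTER_CUBIC))
print("disc",back(p,(314,194),.072)*1000,"stripe",back(p,[(290,182),(312,192)],.106)*1000)
print("corners z62",back(p,[(205,232),(429,226)],.062)*1000)
im=cv2.imread("pics/l_scene.png");cv2.imwrite("pics/z8.png",cv2.resize(im[250:310,190:290],None,fx=7,fy=7,interpolation=cv2.INTER_CUBIC))
E
```

```text
disc [[ 473.9 -277.    72. ]] stripe [[ 486.5 -256.3  106. ]
 [ 475.9 -275.5  106. ]]
corners z62 [[ 443.7 -159.3   62. ]
 [ 430.7 -395.1   62. ]]
```

View pics/z7.png

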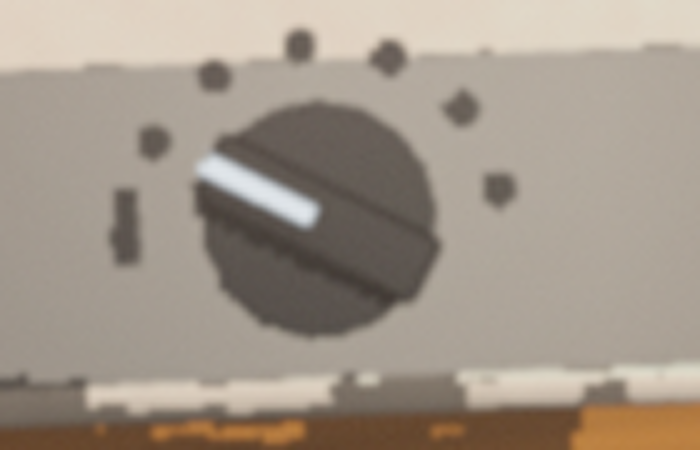

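View pics/z8.png

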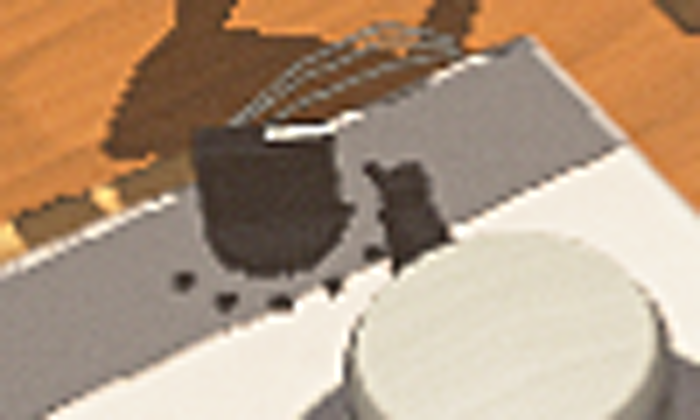

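```bash
python3 - <<'E'
from m1 import *
np.set_printoptions(precision=1,suppress=True)
q=b("z2_scene",258,158,67);print("near edge->axis",q-24*np.array([.912,-.41,0]))
# dots: off mark .. in wrist & scene for axis: clicks dots circle
L=pl=__import__("pickle").load(open("pl.pkl","rb"))["wrist"]
d=[(154,142),(214,76),(300,45),(389,58),(462,108),(500,188)]
X=np.array([back(pl,[(x+.5)/5-.5+250,(y+.5)/5-.5+150],.062)[0]*1000 for x,y in d])
def circ(X):
    A=np.c_[2*X[:,:2],np.ones(len(X))];s=np.linalg.lstsq(A,(X[:,:2]**2).sum(1),rcond=None)[0];c=s[:2];return c,np.sqrt(s[2]+c@c)
c,r=circ(X);print("wrist dots",c,r,np.degrees(np.arctan2(X[:,1]-c[1],X[:,0]-c[0])))
d=[(321,122),(314,146),(291,165),(261,174),(230,173),(206,160)]
X=np.array([b("z2_scene",x,y,62) for x,y in d]);c,r=circ(X);print("scene dots",c,r,np.degrees(np.arctan2(X[:,1]-c[1],X[:,0]-c[0])))
E
```

```text
near edge->axis [ 479.9 -281.1   67. ]
wrist dots [ 471.4 -276.1] 38.94760272297579 [ 56.3  29.    1.  -26.5 -53.4 -80.5]
scene dots [ 476.3 -276.8] 37.670110957774995 [ 61.1  30.4   0.5 -27.6 -55.5 -84.1]
```

Emit:
apply_moves(
  steps=[
    {"x": 8,"y": 0,"z": 0,"spin": 0.14},
    {"x": 12,"y": 0,"z": -5,"spin": 0.14},
    {"x": 12,"y": 0,"z": -10,"spin": 0.14},
    {"x": 10,"y": 0,"z": -15,"spin": 0.14},
    {"x": 6,"y": 0,"z": -15,"spin": 0.14},
    {"x": 0,"y": 0,"z": -10,"spin": 0.14},
    {"x": 0,"y": 0,"z": 0,"spin": 0.14},
    {"x": 0,"y": 0,"z": 0,"spin": 0.1},
  ],
)

```text
time_s: 19.5
position: [0.4953, -0.2801, 0.2084]
tcp_rot: [[0.867, 0.089, 0.49], [-0.498, 0.116, 0.86], [0.02, -0.989, 0.145]]
force: [0.4, 0.2, -0.7]
opening: 0.507
```

Emit:
apply_moves(
  steps=[
    {"x": -10,"y": 1,"z": -15,"spin": -0.03},
    {"x": -10,"y": 1,"z": -25,"spin": -0.01},
    {"x": 0,"y": 0,"z": -25,"spin": 0},
  ],
)

```text
time_s: 19.8
position: [0.4837, -0.2818, 0.1442]
tcp_rot: [[0.849, 0.104, 0.519], [-0.528, 0.103, 0.843], [0.035, -0.989, 0.142]]
force: [0.4, -0.6, -1.3]
opening: 0.508
```

Emit:
apply_moves(
  steps=[
    {"x": -8,"y": 4,"z": -15,"spin": 0},
    {"x": -1,"y": 1,"z": -15,"spin": 0},
    {"x": 0,"y": 0,"z": -10,"spin": 0},
  ],
)

```text
time_s: 20.1
position: [0.4789, -0.2771, 0.0997]
tcp_rot: [[0.85, 0.105, 0.516], [-0.526, 0.103, 0.844], [0.035, -0.989, 0.143]]
force: [-0.2, 0.0, -0.1]
opening: 0.505
```

```bash
python3 - <<'E'
from h import *
s=read_state();print(s["time_s"],s["position"],s["force"],s["tcp_rot"][:,0])
for c in("scene","side"):
    im=imaging.capture(c)
    b,a,h,w=(200,150,150,200) if c=="scene" else (130,270,100,130)
    cv2.imwrite(f"pics/n_{c}.png",cv2.resize(im[b:b+h,a:a+w,::-1],None,fx=4,fy=4,interpolation=cv2.INTER_CUBIC))
E
```

```text
20.1 [ 0.47890747 -0.27710474  0.09967037] [-0.1541466   0.04942741 -0.07765189] [ 0.84990421 -0.52575586  0.03526489]
```

View pics/n_scene.png

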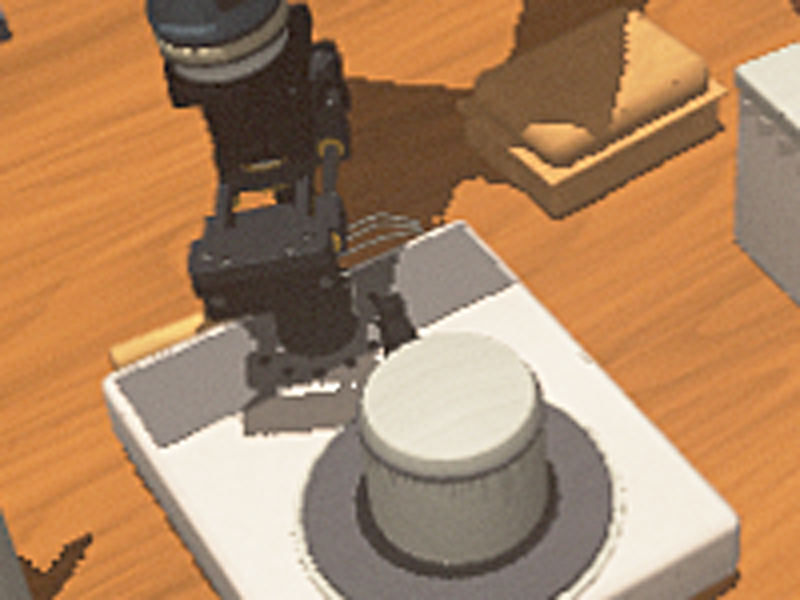

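View pics/n_side.png

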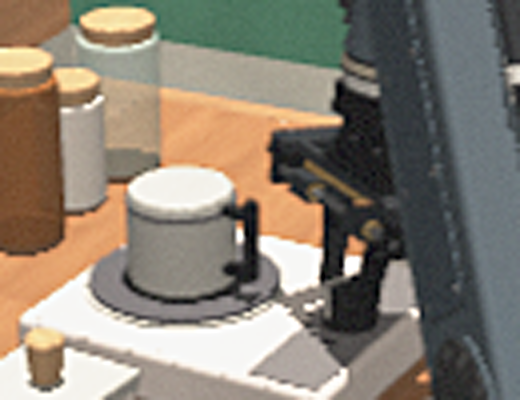

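Emit:
apply_moves(
  steps=[
    {"x": -3,"y": 0,"z": -10,"spin": 0},
    {"x": 0,"y": 0,"z": -2,"spin": 0},
  ],
)

```text
time_s: 20.4
position: [0.4771, -0.2777, 0.0875]
tcp_rot: [[0.85, 0.106, 0.515], [-0.525, 0.102, 0.845], [0.037, -0.989, 0.142]]
force: [0.7, 0.7, -0.4]
opening: 0.506
```

Emit:
apply_moves(
  steps=[
    {"x": 0,"y": 0,"z": 0,"spin": 0},
    {"x": 0,"y": 0,"z": 0,"spin": 0},
    {"x": 0,"y": 0,"z": 0,"spin": 0},
    {"x": 0,"y": 0,"z": 0,"spin": 0},
    {"x": 0,"y": 0,"z": 0,"spin": 0},
    {"x": 0,"y": 0,"z": 0,"spin": 0},
  ],
  grip=6,
)

```text
time_s: 21.0
position: [0.4771, -0.278, 0.0889]
tcp_rot: [[0.851, 0.106, 0.515], [-0.525, 0.101, 0.845], [0.037, -0.989, 0.142]]
force: [1.1, -0.3, -2.9]
opening: 0.159
```

Emit:
apply_moves(
  steps=[
    {"x": 0,"y": 0,"z": 0,"spin": -0.1},
    {"x": 0,"y": 0,"z": 0,"spin": -0.12},
    {"x": 0,"y": 0,"z": 0,"spin": -0.12},
    {"x": 0,"y": 0,"z": 0,"spin": -0.12},
  ],
)

```text
time_s: 21.4
position: [0.4769, -0.2779, 0.0889]
tcp_rot: [[0.515, 0.14, 0.846], [-0.857, 0.043, 0.514], [0.035, -0.989, 0.143]]
force: [-0.2, 0.1, -0.7]
opening: 0.163
```

Emit:
apply_moves(
  steps=[
    {"x": 0,"y": 0,"z": 0,"spin": -0.12},
    {"x": 0,"y": 0,"z": 0,"spin": -0.12},
    {"x": 0,"y": 0,"z": 0,"spin": -0.12},
    {"x": 0,"y": 0,"z": 0,"spin": -0.12},
  ],
)

```text
time_s: 21.8
position: [0.4768, -0.2775, 0.0889]
tcp_rot: [[0.039, 0.145, 0.989], [-0.999, -0.028, 0.044], [0.034, -0.989, 0.144]]
force: [-0.7, -0.8, -1.0]
opening: 0.163
```

Emit:
apply_moves(
  steps=[
    {"x": 0,"y": 0,"z": 0,"spin": -0.02},
    {"x": 0,"y": 0,"z": 0,"spin": 0},
    {"x": 0,"y": 0,"z": 0,"spin": 0},
  ],
  grip=48,
)

```text
time_s: 22.1
position: [0.4777, -0.2778, 0.0894]
tcp_rot: [[0.017, 0.146, 0.989], [-0.999, -0.032, 0.022], [0.035, -0.989, 0.146]]
force: [0.2, -0.0, -0.3]
opening: 0.354
```

Emit:
apply_moves(
  steps=[
    {"x": 0,"y": 0,"z": 15,"spin": 0},
    {"x": -5,"y": 0,"z": 30,"spin": 0},
    {"x": -15,"y": 0,"z": 40,"spin": 0},
    {"x": -20,"y": 0,"z": 40,"spin": 0},
    {"x": -15,"y": 0,"z": 35,"spin": 0},
    {"x": 0,"y": 0,"z": 15,"spin": 0},
  ],
)

```text
time_s: 22.7
position: [0.4199, -0.2768, 0.2678]
tcp_rot: [[0.02, 0.143, 0.989], [-0.999, -0.029, 0.025], [0.032, -0.989, 0.142]]
force: [0.2, -0.2, -0.3]
opening: 0.547
```

```bash
python3 - <<'E'
from h import *
import pickle
s=read_state();print(s["time_s"],s["position"],s["force"],s["opening"],s["tcp_rot"],s["joint_positions"])
for c in("wrist",):
    im=imaging.capture(c)
    cv2.imwrite(f"pics/o_{c}.png",im[:,:,::-1])
E
```

```text
22.7 [ 0.41988987 -0.27683174  0.26775734] [ 0.23987409 -0.1555442  -0.33841183] 0.5468620772929007 [[ 0.02048196  0.14308118  0.989499  ]
 [-0.99928266 -0.02860256  0.02482039]
 [ 0.03185354 -0.98929756  0.14239271]] [-49.28821664  15.05723412 102.03621723   6.18707491  56.43004758
  36.27510458]
```

View pics/o_wrist.png

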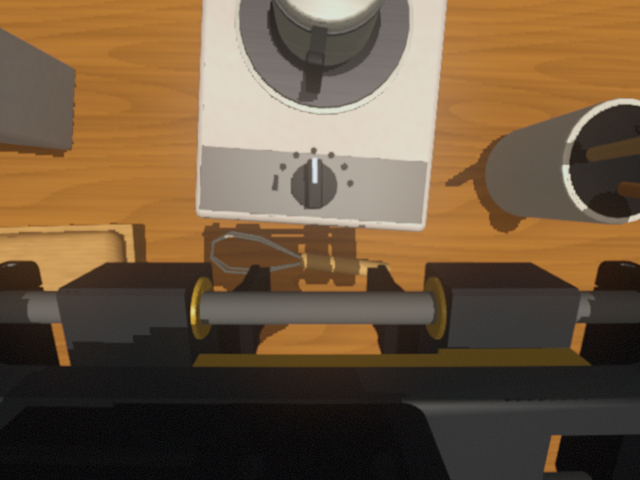

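```bash
python3 - <<'E'
from h import *
for c in("scene","side"):
    im=imaging.capture(c);cv2.imwrite(f"pics/q_{c}_full.png",im[:,:,::-1])
    b,a,h,w=(190,320,100,80) if c=="scene" else (190,240,80,90)
    cv2.imwrite(f"pics/q_{c}.png",cv2.resize(im[b:b+h,a:a+w,::-1],None,fx=6,fy=6,interpolation=cv2.INTER_CUBIC))
E
```

```text
(no output)
```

View pics/q_scene.png

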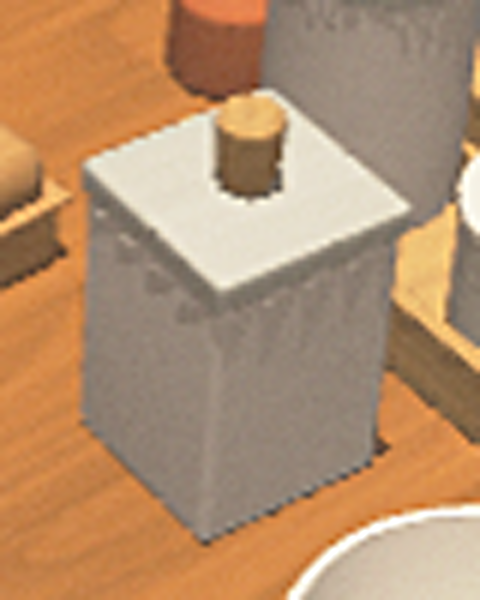

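View pics/q_side.png

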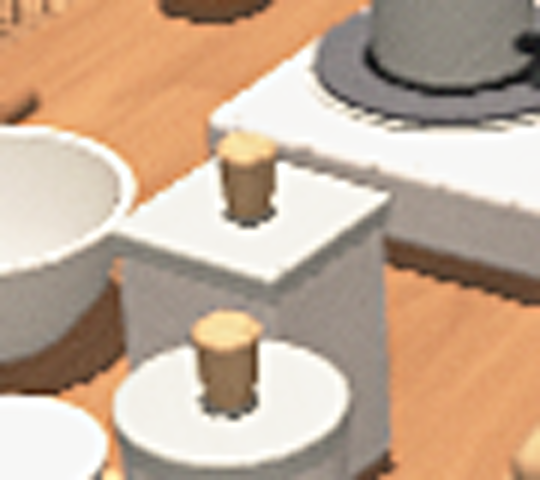

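```bash
python3 - <<'E'
from h import *
np.set_printoptions(precision=1,suppress=True)
P={c:imaging.camera_params(c) for c in("scene","side")}
def f(x,o): return np.array([(x[0]+.5)/6-.5+o[0],(x[1]+.5)/6-.5+o[1]])
A=f((251,115),(320,190));B=f((249,148),(240,190))
print(back(P["scene"],A,.186)*1000,back(P["side"],B,.186)*1000)
# yaw: lid corners z148 scene left(85,165) near(218,292) right(410,208)
X=[back(P["scene"],f(q,(320,190)),.148)[0]*1000 for q in((85,163),(218,290),(410,207))];print(X)
Y=[back(P["side"],f(q,(240,190)),.148)[0]*1000 for q in((112,228),(270,277),(388,195))];print(Y)
for a,b in((X[0],X[1]),(X[1],X[2]),(Y[1],Y[0]),(Y[2],Y[1])):d=b-a;print(np.degrees(np.arctan2(d[1],d[0])))
E
```

```text
[[571.1  49.  186. ]] [[560.7  62.  186. ]]
[array([517.8,   8. , 148. ]), array([612.2,  -2.1, 148. ]), array([620.8,  94.8, 148. ])]
[array([616.5, 101. , 148. ]), array([523.1, 107.8, 148. ]), array([514. ,  12.7, 148. ])]
-6.101590454311206
84.89004527859258
-4.12706376173647
84.52406554409517
```

Emit:
apply_moves(
  steps=[
    {"x": 8,"y": 18,"z": 0,"spin": 0},
    {"x": 15,"y": 34,"z": 0,"spin": 0},
    {"x": 18,"y": 40,"z": 0,"spin": 0},
    {"x": 18,"y": 40,"z": 0,"spin": 0},
    {"x": 18,"y": 40,"z": 0,"spin": 0},
    {"x": 18,"y": 40,"z": 0,"spin": 0},
    {"x": 18,"y": 40,"z": 0,"spin": 0},
    {"x": 14,"y": 32,"z": -5,"spin": 0},
    {"x": 8,"y": 18,"z": -10,"spin": 0},
    {"x": 0,"y": 5,"z": -10,"spin": 0},
  ],
)

```text
time_s: 23.85
position: [0.5555, 0.0445, 0.2219]
tcp_rot: [[0.022, 0.12, 0.993], [-1.0, -0.018, 0.024], [0.02, -0.993, 0.12]]
force: [0.4, -0.1, 0.4]
opening: 0.549
```

Emit:
apply_moves(
  steps=[
    {"x": 6,"y": 5,"z": -5,"spin": 0},
    {"x": 5,"y": 5,"z": -8,"spin": 0},
    {"x": 0,"y": 0,"z": -5,"spin": 0},
  ],
)

```text
time_s: 24.15
position: [0.5645, 0.0548, 0.1982]
tcp_rot: [[0.023, 0.111, 0.994], [-1.0, -0.017, 0.025], [0.02, -0.994, 0.111]]
force: [-0.4, 0.2, -0.7]
opening: 0.552
```

```bash
python3 - <<'E'
from h import *
s=read_state();print(s["time_s"],s["position"],s["force"])
for c in("scene","side"):
    im=imaging.capture(c)
    b,a,h,w=(150,290,140,130) if c=="scene" else (130,210,140,130)
    cv2.imwrite(f"pics/r_{c}.png",cv2.resize(im[b:b+h,a:a+w,::-1],None,fx=4,fy=4,interpolation=cv2.INTER_CUBIC))
E
```

```text
24.15 [0.56446956 0.05483168 0.19818177] [-0.40623053  0.19746134 -0.72679505]
```

View pics/r_scene.png

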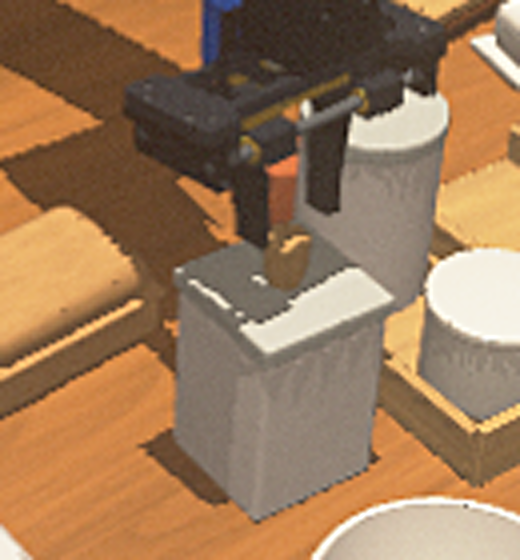

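View pics/r_side.png

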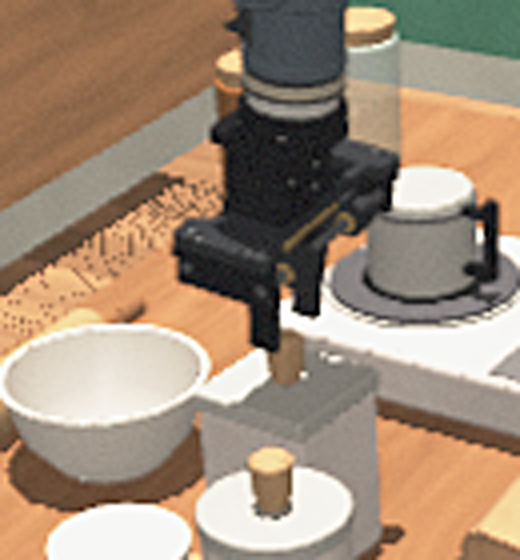

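Emit:
apply_moves(
  steps=[
    {"x": 1,"y": 0,"z": -14,"spin": 0},
    {"x": 0,"y": 0,"z": -12,"spin": 0},
    {"x": 0,"y": 0,"z": -6,"spin": 0},
  ],
)

```text
time_s: 24.55
position: [0.566, 0.0517, 0.1672]
tcp_rot: [[0.019, 0.115, 0.993], [-1.0, -0.019, 0.021], [0.021, -0.993, 0.114]]
force: [0.4, -0.0, 0.2]
opening: 0.547
```

Emit:
apply_moves(
  steps=[
    {"x": 0,"y": 2,"z": -3,"spin": 0},
  ],
)

```text
time_s: 24.65
position: [0.5658, 0.0531, 0.1638]
tcp_rot: [[0.018, 0.114, 0.993], [-1.0, -0.019, 0.02], [0.021, -0.993, 0.114]]
force: [-0.3, -0.5, 0.6]
opening: 0.55
```

Emit:
apply_moves(
  steps=[
    {"x": 0,"y": 0,"z": 0,"spin": 0},
    {"x": 0,"y": 0,"z": 0,"spin": 0},
    {"x": 0,"y": 0,"z": 0,"spin": 0},
    {"x": 0,"y": 0,"z": 0,"spin": 0},
    {"x": 0,"y": 0,"z": 0,"spin": 0},
  ],
  grip=20,
)

```text
time_s: 25.15
position: [0.566, 0.0533, 0.1644]
tcp_rot: [[0.017, 0.115, 0.993], [-1.0, -0.019, 0.019], [0.021, -0.993, 0.115]]
force: [0.1, -0.2, -2.0]
opening: 0.332
```

Emit:
apply_moves(
  steps=[
    {"x": 0,"y": 0,"z": 6,"spin": 0},
    {"x": 0,"y": 0,"z": 16,"spin": 0},
    {"x": 0,"y": 0,"z": 28,"spin": 0},
    {"x": 0,"y": 0,"z": 35,"spin": 0},
    {"x": 0,"y": 0,"z": 38,"spin": 0},
    {"x": 0,"y": 0,"z": 38,"spin": 0},
    {"x": 0,"y": 5,"z": 32,"spin": 0},
    {"x": -3,"y": 12,"z": 20,"spin": 0},
    {"x": -6,"y": 22,"z": 8,"spin": 0},
    {"x": -9,"y": 30,"z": 0,"spin": 0},
    {"x": -10,"y": 34,"z": 0,"spin": 0},
    {"x": -10,"y": 34,"z": 0,"spin": 0},
  ],
)

```text
time_s: 26.35
position: [0.5159, 0.1902, 0.39]
tcp_rot: [[0.01, 0.093, 0.996], [-1.0, -0.021, 0.012], [0.022, -0.995, 0.093]]
force: [-0.8, 0.3, -4.1]
opening: 0.33
```

Emit:
apply_moves(
  steps=[
    {"x": -8,"y": 34,"z": 0,"spin": 0},
    {"x": -8,"y": 34,"z": 0,"spin": 0},
    {"x": -7,"y": 32,"z": 0,"spin": 0},
    {"x": -6,"y": 26,"z": 0,"spin": 0},
    {"x": -3,"y": 16,"z": -5,"spin": 0},
    {"x": 0,"y": 6,"z": -12,"spin": 0},
  ],
)

```text
time_s: 26.95
position: [0.4748, 0.3467, 0.3711]
tcp_rot: [[0.015, 0.084, 0.996], [-1.0, -0.021, 0.017], [0.022, -0.996, 0.084]]
force: [0.2, 0.1, -4.2]
opening: 0.328
```

Emit:
apply_moves(
  steps=[
    {"x": 2,"y": 3,"z": -20,"spin": 0},
    {"x": 2,"y": 3,"z": -30,"spin": 0},
    {"x": 0,"y": 0,"z": -32,"spin": 0},
    {"x": 0,"y": 0,"z": -28,"spin": 0},
    {"x": 0,"y": 0,"z": -15,"spin": 0},
    {"x": 0,"y": 0,"z": -3,"spin": 0},
  ],
)

```text
time_s: 27.55
position: [0.4744, 0.3483, 0.2322]
tcp_rot: [[0.016, 0.074, 0.997], [-0.999, -0.029, 0.018], [0.03, -0.997, 0.073]]
force: [-0.1, -0.5, -4.5]
opening: 0.334
```

```bash
cat > sn.py <<'E'
from h import *
import sys
t=sys.argv[1]
s=read_state();print(s["time_s"],s["position"],s["force"],s["tcp_rot"].round(3))
for c in("scene","side"):
    im=imaging.capture(c);cv2.imwrite(f"pics/{t}_{c}_full.png",im[:,:,::-1])
    b,a,h,w=(130,330,150,200) if c=="scene" else (200,130,150,200)
    cv2.imwrite(f"pics/{t}_{c}.png",cv2.resize(im[b:b+h,a:a+w,::-1],None,fx=4,fy=4,interpolation=cv2.INTER_CUBIC))
E
python3 sn.py s
```

```text
27.55 [0.47436484 0.34825556 0.23219693] [-0.09845738 -0.45103284 -4.45118854] [[ 0.016  0.074  0.997]
 [-0.999 -0.029  0.018]
 [ 0.03  -0.997  0.073]]
```

View pics/s_scene.png

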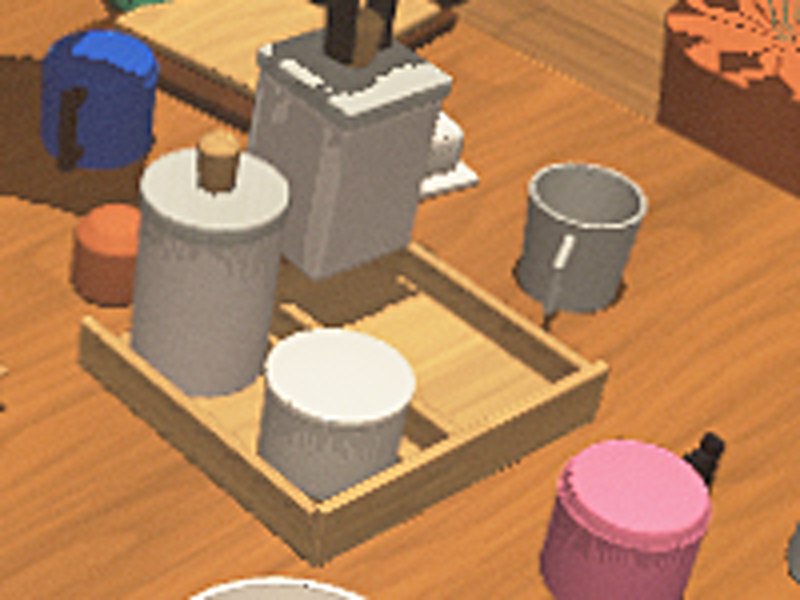

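View pics/s_side.png

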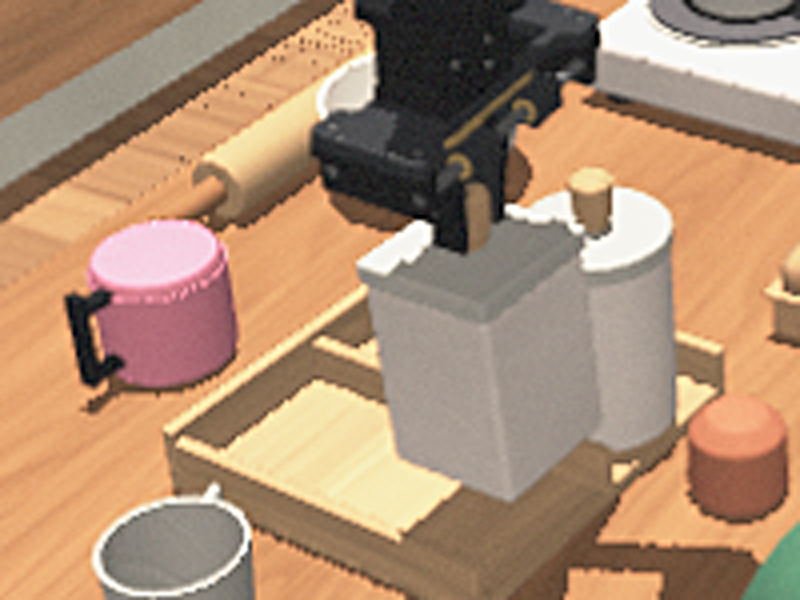

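Emit:
apply_moves(
  steps=[
    {"x": 5,"y": 3,"z": -10,"spin": 0},
    {"x": 5,"y": 3,"z": -16,"spin": 0},
    {"x": 2,"y": 1,"z": -12,"spin": 0},
    {"x": 0,"y": 0,"z": -6,"spin": 0},
  ],
)

```text
time_s: 28.05
position: [0.492, 0.3577, 0.1911]
tcp_rot: [[0.015, 0.087, 0.996], [-1.0, -0.022, 0.017], [0.024, -0.996, 0.086]]
force: [0.5, 0.7, -4.5]
opening: 0.332
```

```bash
python3 sn.py t
```

```text
28.05 [0.49202611 0.35768857 0.19110721] [ 0.4948006   0.66345773 -4.53803037] [[ 0.015  0.087  0.996]
 [-1.    -0.022  0.017]
 [ 0.024 -0.996  0.086]]
```

View pics/t_side.png

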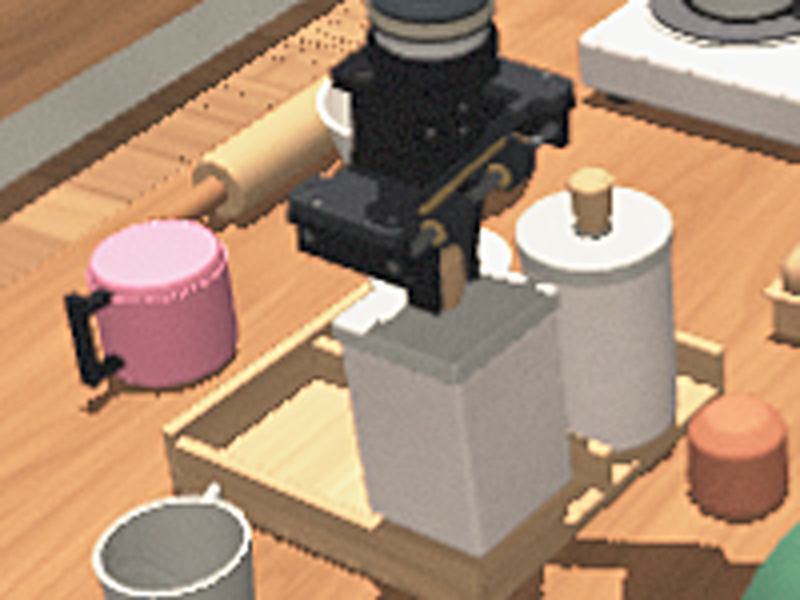

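View pics/t_scene.png

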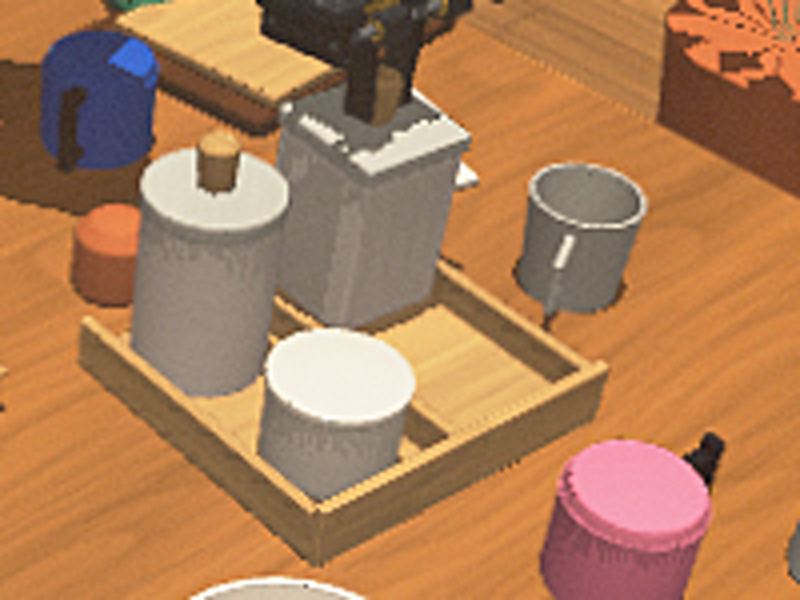

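Emit:
apply_moves(
  steps=[
    {"x": -6,"y": -3.5,"z": -4,"spin": 0},
    {"x": -1,"y": 0,"z": -3,"spin": 0},
  ],
)

```text
time_s: 28.35
position: [0.4838, 0.3537, 0.184]
tcp_rot: [[0.015, 0.085, 0.996], [-1.0, -0.023, 0.017], [0.025, -0.996, 0.085]]
force: [-0.0, -1.0, -4.1]
opening: 0.335
```

Emit:
apply_moves(
  steps=[
    {"x": 0,"y": 0,"z": -4,"spin": 0},
  ],
)

```text
time_s: 28.45
position: [0.4839, 0.3539, 0.1804]
tcp_rot: [[0.015, 0.087, 0.996], [-1.0, -0.022, 0.017], [0.024, -0.996, 0.086]]
force: [0.3, -0.1, -4.2]
opening: 0.336
```

Emit:
apply_moves(
  steps=[
    {"x": -0.5,"y": 0,"z": -2.5,"spin": 0},
  ],
)

```text
time_s: 28.55
position: [0.483, 0.3537, 0.1778]
tcp_rot: [[0.016, 0.086, 0.996], [-1.0, -0.023, 0.018], [0.024, -0.996, 0.086]]
force: [-3.5, -2.3, 8.6]
opening: 0.33
```

Emit:
apply_moves(
  steps=[
    {"x": -1.5,"y": 0,"z": -1.5,"spin": 0},
  ],
)

```text
time_s: 28.65
position: [0.4818, 0.3536, 0.1775]
tcp_rot: [[0.016, 0.087, 0.996], [-1.0, -0.023, 0.018], [0.024, -0.996, 0.087]]
force: [-2.6, -2.9, 7.8]
opening: 0.331
```

Emit:
apply_moves(
  steps=[
    {"x": -1,"y": 0,"z": -2,"spin": 0},
  ],
)

```text
time_s: 28.75
position: [0.4813, 0.3536, 0.1773]
tcp_rot: [[0.016, 0.09, 0.996], [-1.0, -0.023, 0.018], [0.024, -0.996, 0.089]]
force: [-3.1, -3.9, 7.7]
opening: 0.33
```

```bash
python3 sn.py u
```

```text
28.75 [0.48126909 0.35355184 0.17729347] [-3.07013031 -3.93225953  7.74973808] [[ 0.016  0.09   0.996]
 [-1.    -0.023  0.018]
 [ 0.024 -0.996  0.089]]
```

View pics/u_side.png

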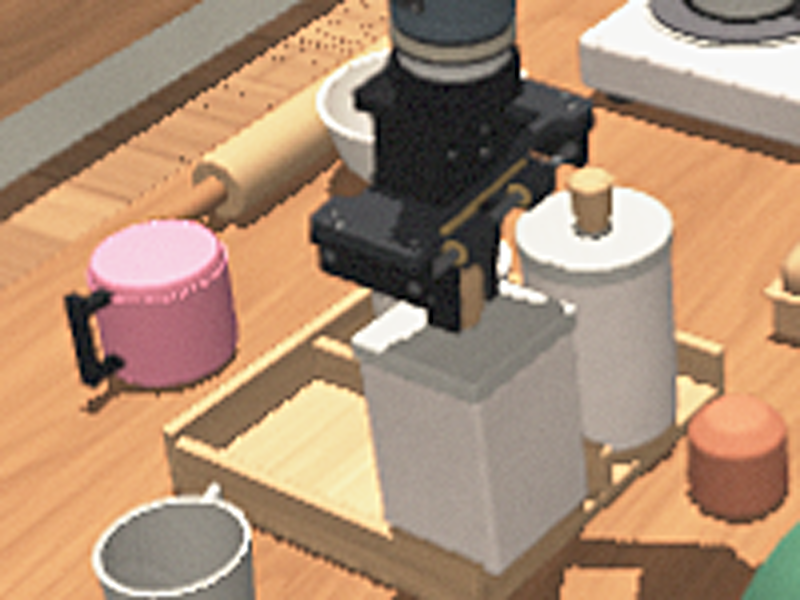

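View pics/u_scene.png

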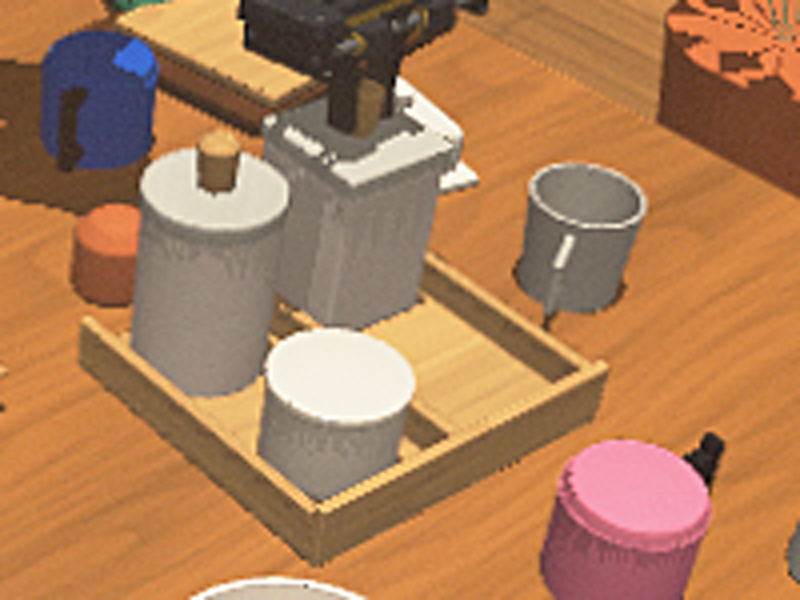

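Emit:
apply_moves(
  steps=[
    {"x": -0.5,"y": 0,"z": -3,"spin": 0},
    {"x": 0,"y": 0,"z": -3,"spin": 0},
  ],
)

```text
time_s: 29.05
position: [0.4821, 0.3535, 0.1774]
tcp_rot: [[0.017, 0.096, 0.995], [-1.0, -0.022, 0.019], [0.024, -0.995, 0.096]]
force: [-4.4, -3.2, 13.2]
opening: 0.333
```

Emit:
apply_moves(
  steps=[
    {"x": -1,"y": 0,"z": -3,"spin": 0},
    {"x": -1,"y": 0,"z": -3,"spin": 0},
    {"x": -1,"y": 0,"z": -3,"spin": 0},
  ],
)

```text
time_s: 29.35
position: [0.4805, 0.3534, 0.177]
tcp_rot: [[0.017, 0.104, 0.994], [-1.0, -0.021, 0.02], [0.023, -0.994, 0.104]]
force: [-4.5, -2.9, 9.7]
opening: 0.332
```

Nearly level (about 1 mm edge). Relieve and release.

Emit:
apply_moves(
  steps=[
    {"x": -0.5,"y": 0,"z": -2,"spin": 0},
    {"x": 0,"y": 0,"z": -2,"spin": 0},
  ],
)

```text
time_s: 29.55
position: [0.4804, 0.3533, 0.177]
tcp_rot: [[0.018, 0.108, 0.994], [-1.0, -0.021, 0.02], [0.023, -0.994, 0.108]]
force: [-4.7, -3.0, 9.2]
opening: 0.329
```

Emit:
apply_moves(
  steps=[
    {"x": 0,"y": 0,"z": 0,"spin": 0},
    {"x": 0,"y": 0,"z": 0,"spin": 0},
    {"x": 0,"y": 0,"z": 0,"spin": 0},
  ],
  grip=50,
)

```text
time_s: 29.85
position: [0.4824, 0.3545, 0.1789]
tcp_rot: [[0.018, 0.114, 0.993], [-1.0, -0.017, 0.02], [0.02, -0.993, 0.114]]
force: [0.2, -0.5, -0.2]
opening: 0.517
```

Emit:
apply_moves(
  steps=[
    {"x": 0,"y": 0,"z": 12,"spin": 0},
    {"x": 0,"y": 0,"z": 25,"spin": 0},
    {"x": 0,"y": 0,"z": 35,"spin": 0},
    {"x": 0,"y": 0,"z": 40,"spin": 0},
    {"x": -8,"y": -10,"z": 40,"spin": 0},
    {"x": -12,"y": -30,"z": 30,"spin": 0},
    {"x": -10,"y": -40,"z": 10,"spin": 0},
    {"x": 0,"y": -40,"z": 0,"spin": 0},
    {"x": 0,"y": -30,"z": 0,"spin": 0},
    {"x": 0,"y": 0,"z": 0,"spin": 0},
  ],
)

```text
time_s: 30.85
position: [0.4535, 0.2023, 0.3871]
tcp_rot: [[0.022, 0.131, 0.991], [-1.0, -0.012, 0.024], [0.015, -0.991, 0.131]]
force: [0.0, 0.7, -0.1]
opening: 0.577
```

```bash
python3 sn.py v; python3 - <<'E'
from h import *
im=imaging.capture("wrist");cv2.imwrite("pics/v_wrist.png",im[:,:,::-1])
E
```

```text
30.85 [0.45352718 0.202283   0.38706832] [ 0.01528836  0.70222009 -0.08624942] [[ 0.022  0.131  0.991]
 [-1.    -0.012  0.024]
 [ 0.015 -0.991  0.131]]
```

View pics/v_scene_full.png

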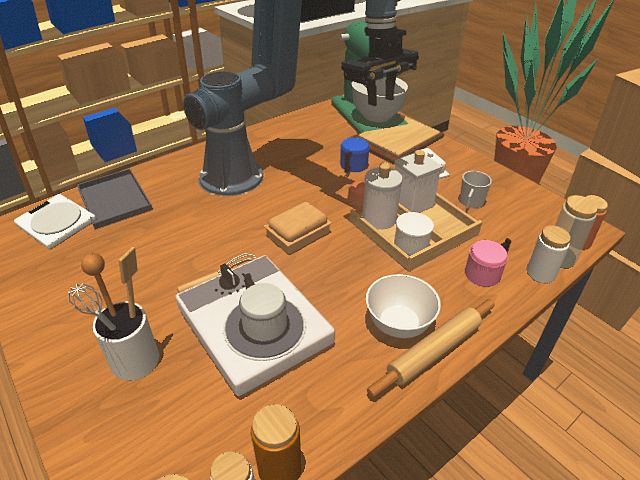

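View pics/v_side_full.png

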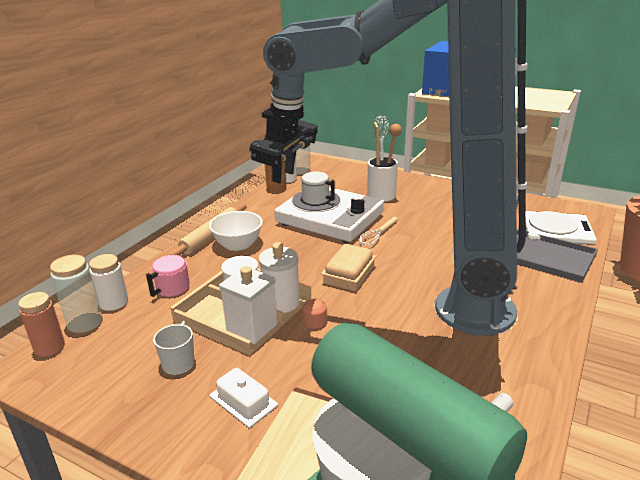

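View pics/v_wrist.png

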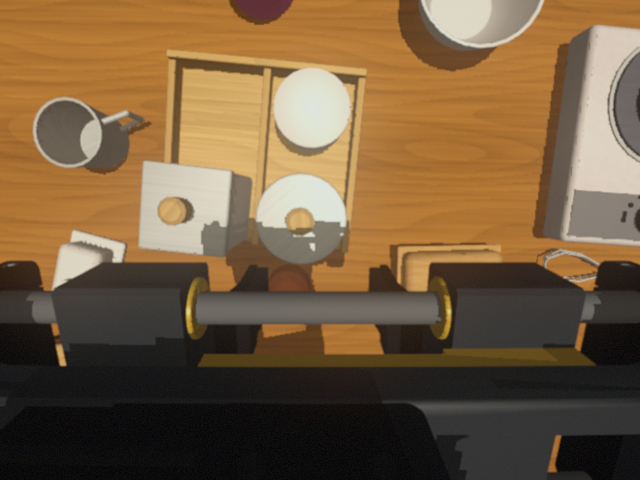

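View pics/v_side.png

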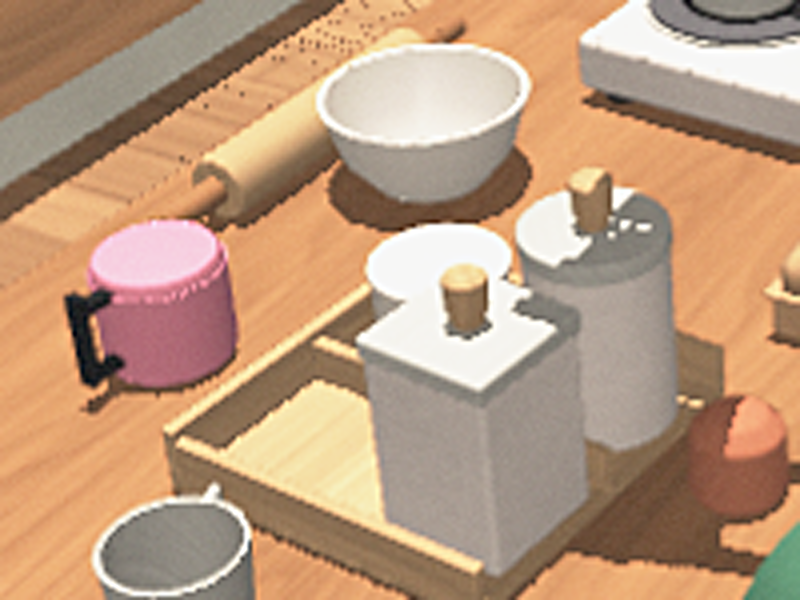

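```bash
python3 - <<'E'
from rig import job,read_state
print(read_state()["time_s"]);print(job.hand_in())
E
```

```text
31.0
the job is handed in; nothing more can be done
None
```

The job is done and handed in at 31.0 s of the 72 s allowed.

**What I did:**
- Lifted the square tin out by its knob and stood it on the free table.
- Took the steel pot by its handle and set it upright in the middle of the plate.
- Turned the dial from click 1 to click 3.
- Put the tin back.

**Last checks:**
- **Tin:** in the side picture its knob is at the same pixel as at the start, and its lid and bottom corners match to within about a pixel. It stands upright.
- **Pot:** it stands upright on the plate, within a few mm of the middle.
- **Dial:** the wrist picture showed the pointer at the third dot.
- **Everything else:** the bystanders, canister and crock look unmoved, and the gripper is clear with nearly no force on it.

**What went less well:**
- The tool slowly leaned over during the moves, up to about 8°, and could not be set straight. The tin came down leaning about 2–3°, so I pressed it flat at up to 13 N before letting go.
- I made one more lowering step than needed with the pot, so it was pressed on the plate at 22.6 N for a moment.
- The single-camera position estimates differed by 5–10 mm, so I cross-checked them between cameras before acting.

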